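# Blow the crucibles dry with the nitrogen gun

## Task

Stand all the porcelain crucibles upright on the perforated drying plate in front of the nitrogen gun, turn the gas tap a quarter turn until it clicks open, and with all of them on the plate give two bursts of about two seconds each by squeezing the gun's trigger fully home against its grip, letting it spring right back after each. Then turn the tap back until it clicks shut, and stand all the crucibles upright in the low metal tray. Leave the other things on the bench where they are.

Things in the scene. Friction and masses are not known exactly. Their poses are not given: they have to be found in the camera images.
- crucible0: White porcelain crucible, an open cup: 34 mm high, 44 mm across the rim, tapering to 36 mm at the foot, wall 3 mm, 70 g. Origin at the centre of its underside, z up out of its mouth. It starts upright on the drain mat; two to four of the four crucibles are present (None if absent).
- crucible1: White porcelain crucible, an open cup: 34 mm high, 44 mm across the rim, tapering to 36 mm at the foot, wall 3 mm, 70 g. Origin at the centre of its underside, z up out of its mouth. It starts upright on the drain mat; two to four of the four crucibles are present (None if absent).
- crucible2: White porcelain crucible, an open cup: 34 mm high, 44 mm across the rim, tapering to 36 mm at the foot, wall 3 mm, 70 g. Origin at the centre of its underside, z up out of its mouth. It starts upright on the drain mat; two to four of the four crucibles are present (None if absent).
- crucible3: White porcelain crucible, an open cup: 34 mm high, 44 mm across the rim, tapering to 36 mm at the foot, wall 3 mm, 70 g. Origin at the centre of its underside, z up out of its mouth. It starts upright on the drain mat; two to four of the four crucibles are present (None if absent).
- mat: Dark ribbed rubber drain mat, 220 mm (its x) by 200 mm (its y), 4 mm thick, fixed, on one side of the gun stand. Origin at the centre of its underside. The crucibles start on it, at least 60 mm apart between centres.
- tray: Low aluminium tray where the crucibles end up, 220 mm (its x) by 200 mm (its y) outside, walls 3 mm thick and 12 mm high, floor 3 mm thick, fixed, on the other side of the gun stand. Origin at the centre of its underside.
- station: The gun stand, fixed, one piece with the drying plate and the nitrogen gun, which lies on its side in a clamp, all of it lower than 86 mm above the bench. Origin under the centre of the drying plate. Barrel along the stand's y, 65 mm up, from y = 155 to 270 mm at x = 0; fan nozzle in front of it, its mouth at y = 110 mm, aimed towards -y over the plate.
- plate_top (a point): Centre of the top face of the perforated steel drying plate, 160 mm (x) by 140 mm (y), 4 mm above the bench, no rim; axes as the stand's.
- squeeze_point (a point): Point between grip and trigger, axes as the stand's, 65 mm above the bench, for fingers closing along y: back of the grip 22.5 mm to +y, front of the trigger 22.5 mm to -y when fully squeezed, about 38 mm when released. The grip, 30 mm thick (y) and 28 mm high, runs along x from 65 mm on the -x side to 45 mm on the +x side, then a thin pipe drops to the bench. Free above and on both sides.
- trigger (a joint): The gun's sprung steel trigger lever, on the nozzle side of the grip, 20 mm high, about 90 mm long, hinged about the vertical beside the barrel, 60 mm to -x of the squeeze point. 0 = released (flared out from the grip); 0.26 rad = squeezed fully home. The spring takes about 3 N to start and 9 N at the end at the squeeze point.
- gas_tap: Bench gas tap behind the drying plate, fixed: grey turret, 68 mm flange, 32 mm column, brass hose outlet pointing along its +x, black paddle handle on top, 123 mm high in all. Origin at the centre of its underside.
- tap_grip (a point): On the tap's axis, 111 mm above the bench, in the middle of the paddle: the height to grip (axes as gas_tap's, does not turn with the paddle). The paddle is 14 mm thick, 56 mm long and 26 mm high, from 97 to 123 mm above the bench.
- tap (a joint): Angle of the paddle, counter-clockwise seen from above. 0 = shut: paddle along the tap's y, across the outlet. 1.57 rad = open: paddle along the tap's x, in line with the outlet. A sprung detent holds it at either end: it resists up to the halfway point (0.79 rad) with at most about 0.17 N m, then snaps on to the other end by itself. Stops at -0.03 and 1.60 rad.
- wash_bottle: White plastic bottle, 60 mm across, 150 mm high; bystander, as are all below. Origin where it touches the bench, at its centre.
- amber_bottle: Brown glass bottle, 72 mm across, 160 mm high. Origin where it touches the bench, at its centre.
- beaker: Small glass beaker, 50 mm across, 60 mm high. Origin where it touches the bench, at its centre.
- flask: Round flask on a cork ring, 86 mm across, 117 mm high. Origin where it touches the bench, at its centre.
- spatula: Slim steel lab spatula lying flat, 190 mm long, 8 mm thick. Origin where it touches the bench, at its centre.
- tongs: Crucible tongs lying flat, 195 mm long, 8 mm thick. Origin where it touches the bench, at its centre.
- jar: Small jar, 52 mm across, 60 mm high. Origin where it touches the bench, at its centre.

How it is judged (in metres and radians):
On the way, in this order (a step that is already met when the one before it is completed fails the run):
1. first burst: every crucible upright on the drying plate, tap open, trigger squeezed home (above 0.20 rad) for 1 s (x of crucible0 in the frame of plate_top between -0.075 and 0.075 m and y of crucible0 in the frame of plate_top between -0.065 and 0.065 m and z of crucible0 in the frame of plate_top between -0.003 and 0.006 m and angle between each of crucible0, crucible1, crucible2, crucible3's own z axis and vertical below 0.12 rad and x of crucible1 in the frame of plate_top between -0.075 and 0.075 m and y of crucible1 in the frame of plate_top between -0.065 and 0.065 m and z of crucible1 in the frame of plate_top between -0.003 and 0.006 m and x of crucible2 in the frame of plate_top between -0.075 and 0.075 m and y of crucible2 in the frame of plate_top between -0.065 and 0.065 m and z of crucible2 in the frame of plate_top between -0.003 and 0.006 m and x of crucible3 in the frame of plate_top between -0.075 and 0.075 m and y of crucible3 in the frame of plate_top between -0.065 and 0.065 m and z of crucible3 in the frame of plate_top between -0.003 and 0.006 m and value of joint tap above 1.35 rad and value of joint trigger above 0.2 rad), for 1 s.
2. trigger let spring back (below 0.04 rad) (value of joint trigger below 0.04 rad), for 0.2 s.
3. second burst: every crucible upright on the drying plate, tap open, trigger squeezed home for 1 s (all of step 1), for 1 s.
4. trigger let spring back (value of joint trigger below 0.04 rad), for 0.2 s.
5. tap clicked shut (below 0.2 rad) (value of joint tap below 0.2 rad), for 0.2 s.
At the end, for the whole second after the job is handed in: Every crucible stands at rest inside the tray, upright (within 0.12 rad), its foot on the tray's floor (within 6 mm); the tap is shut (below 0.2 rad) and the trigger released (below 0.04 rad) (x of crucible0 in the frame of tray between -0.095 and 0.095 m and y of crucible0 in the frame of tray between -0.085 and 0.085 m and z of crucible0 in the frame of tray between -0.001 and 0.009 m and angle between each of crucible0, crucible1, crucible2, crucible3's own z axis and vertical below 0.12 rad and x of crucible1 in the frame of tray between -0.095 and 0.095 m and y of crucible1 in the frame of tray between -0.085 and 0.085 m and z of crucible1 in the frame of tray between -0.001 and 0.009 m and x of crucible2 in the frame of tray between -0.095 and 0.095 m and y of crucible2 in the frame of tray between -0.085 and 0.085 m and z of crucible2 in the frame of tray between -0.001 and 0.009 m and x of crucible3 in the frame of tray between -0.095 and 0.095 m and y of crucible3 in the frame of tray between -0.085 and 0.085 m and z of crucible3 in the frame of tray between -0.001 and 0.009 m and linear speed of each of crucible0, crucible1, crucible2, crucible3 below 0.02 m/s and value of joint tap below 0.2 rad and value of joint trigger below 0.04 rad); the robot touches nothing.
It fails at once if one of the other things on the bench (bottles, beaker, flask, spatula, tongs, jar) is shifted by more than 30 mm (distance of any of wash_bottle, amber_bottle, beaker, flask, spatula, tongs, jar from where it was at the start of the episode above 0.03 m).
Of crucible0, crucible1, crucible2, crucible3 only 2 to 4 are there at a start; the rules pass over those that are not, and their reading is None.
At some moment in a run one of crucible0, crucible1, crucible2, crucible3 may be knocked a few centimetres aside while the robot is not near it.
Once in a run the grip may slacken for a moment while it holds something.
It also fails if it takes over 210 s, if anything falls off the work surface, if the arm or the gripper's body presses on something with over 40 N, if the wrist force passes 120 N, or if a joint passes its speed limit or range.

## Robot

A 7-joint arm with a two-finger parallel gripper is mounted at the origin on the work surface. World frame = base frame: x ahead of the robot, y to its left, z up, the work surface at z = 0. Lengths are in mm, angles in rad, forces in N, time in s.
With the tool pointing down it reaches from about 400 to 850 mm from the base axis. Payload 4.4 kg.
Tool frame: the origin (TCP) lies midway between the tips of the shut fingers; the grasp point (between the pads) lies 19 mm behind it (grip_point_offset is the z of the grasp point in the tool frame, in mm); z points along the fingers, y is the line along which they close (so a half turn about z gives the same grasp; the last joint's range is limited). The gripper opens to 94 mm and grips with 3 to 60 N. Pads are 16 mm wide; open, the fingers measure 119 mm over their backs; the gripper's body (75 mm by 177 mm) begins 78 mm behind the grasp point.
Start: joints at [-1.315, 0.628, 0.038, 1.517, -0.027, 0.996, -0.02], TCP at [205.554, 616.657, 205.478] pointing down, gripper open.
Joint ranges: [-3.06, 3.06], [-0.37, 2.12], [-1.25, 1.32], [0.18, 2.47], [-1.1, 4.24], [0.23, 1.98], [-2.94, 2.94]. Speed limits (rad/s): [2.57, 2.57, 3.14, 3.14, 3.14, 3.14, 3.14].

## Interface

Orientations are given as a unit quaternion [w, x, y, z].
In Python, from station import * gives the robot as it stands.
- The arm moves only by the tool drive_tool, never from a script. Its argument "deltas" is one flat list of numbers, 5 for each row, row after row: the closure, from -1 (fully open) to 1 (shut), then the shift along the tool's x, y, z normalised to -1 to 1, where 1 is 0.3 m, then the turn about the tool's z normalised to -1 to 1, where 1 is 180 degrees. In form: [fingers, x, y, z, yaw, fingers, x, y, z, yaw, ...]. A call has 1 to 5 rows; each row is the pose to reach, as a shift and turn from the pose commanded when the call began, along the tool's axes at that moment, turning the shorter way round; what a row does not reach only later rows make up. A row lasts 1/8 s, in which the tool goes at most 62.5 mm and 10.7 degrees, less where a joint would pass 70% of its speed; a pose out of reach is approached as far as the arm can. A call with a number of a shift or a turn outside -1 to 1 is refused whole. A call with a gripper value outside its range is refused whole. The fingers move at their own pace and stop on an object; "squeeze" is the grip in N (left out, the last holds). Time passes only in rows, so rows that repeat a pose let the fingers close. It gives the time, the measured TCP pose, the force, the opening and the grip force at its end, in the units of the state.
- get_state(): the state, without advancing time (a new reading comes with each control period).
- camera(name): name is "scene" or "top"; returns a dict with "pixels" (384x512x3 uint8, red, green, blue), "fx", "fy", "cx", "cy" (pixels), "world_to_cam" (4x4, takes a point from world to camera coordinates). Camera axes: x right, y down, z forward; pixel columns grow to the right and rows downward; lengths in mm; the calibration is good to about 2 mm. A picture is of the moment at which its call begins. There is no depth.
- finish_job(): hands the job in; it is judged then, once.
Trained networks look in the newest picture that a camera, given by its name, has taken for a name from the list of things; names that differ only in an ending like _2 or _b are one class to them, and where a whole thing is asked for, a point or a joint stands for the part that bears it (a point fixed in the world has none). Each returns a list of dicts, best first, with "confidence" (0 to 1); they miss things now and then, are a little off and sometimes report something else, mostly with a low value. They report only what shows in the picture. A call takes as long as a camera call.
- masks_of(camera, label): "pixels" (384x512 bool, what is visible of it) and "xy" ([column, row] in pixels, amid what is visible of it).
The state is a dict: "t": time; "qpos": joint angles; "qvel": joint speeds; "effort": joint torques, N m; "ee_pos": TCP position; "ee_rot": TCP orientation; "force": force on the tool from outside, world axes, zero at the start; "ft_torque": the same for the moment, N m; "opening": finger opening in mm; "grasp_force": force on a finger pad.
Only numpy, scipy, OpenCV 4.12 (cv2) and the standard library are available. Lean on these libraries where they do the work, as an engineer would, in place of code of your own. Each camera call takes 0.05 s, during which the arm holds its last target. There are 200 camera calls.

## Working session

There is one attempt and no reset: what is moved stays moved. The work goes in short steps, Python scripts to look and compute and a tool call to move; the robot and the scene stay as the last step left them, time stands still between calls to the robot, and variables do not carry over. Pictures are saved under pics/ and viewed, at most 14 in all, crops included, and the job is handed in when it is done.

Besides the shell and the picture viewer there is one more tool, called after "Request:" as name(argument=value, ...), one argument or row to a line, values as JSON. drive_tool: Moves the arm, as the interface text tells. Its arguments: {"type":"object","properties":{"deltas":{"type":"array","items":{"type":"number","minimum":-1,"maximum":1}},"squeeze":{"type":"number"}},"required":["deltas"]}

```bash
ls; mkdir -p pics; python3 - <<'E'
from station import *
import cv2
s=get_state();print(s)
for n in("scene","top"):
    c=camera(n);cv2.imwrite(f"pics/{n}0.png",c["pixels"][:,:,::-1]);print(n,c["fx"],c["fy"],c["cx"],c["cy"],c["world_to_cam"].tolist() if hasattr(c["world_to_cam"],'tolist') else c["world_to_cam"])
    for l in["crucible0","mat","tray","station","plate_top","trigger","gas_tap","tap","wash_bottle","amber_bottle","beaker","flask","spatula","tongs","jar"]:
        try:print(l,[(round(m["confidence"],2),[round(v) for v in m["xy"]],int(m["pixels"].sum())) for m in masks_of(n,l)])
        except Exception as e:print(l,e)
E
```

```text
pics
{'t': 0.0, 'qpos': array([-1.31480462,  0.62929723,  0.03845709,  1.51829087, -0.02705423,
        0.99628257, -0.02000443]), 'qvel': array([ 8.91280637e-04, -5.18142936e-04, -6.09728166e-04, -1.15684435e-03,
       -1.79017736e-03,  1.13430827e-03, -6.97637091e-05]), 'effort': array([-4.05233504e-04, -5.49708402e+01,  1.14353612e+00, -1.86624509e+01,
       -5.21962938e-02,  2.34811089e-02,  1.57724990e-04]), 'ee_pos': array([205.34126824, 616.0623746 , 204.61072505]), 'ee_rot': array([-1.49721678e-04,  1.60224423e-01,  9.87080219e-01, -8.67389884e-04]), 'force': array([-0.01536797, -0.73940851, -0.01486035]), 'ft_torque': array([ 0.06132975, -0.02372481, -0.01970913]), 'grasp_force': 0.0, 'opening': 93.93213257098671}
scene 419.13619376171283 419.13619376171283 259.77810481726874 192.87457388193786 [[0.6696756636606882, 0.7424855781539983, 0.01580100420668849, -353.36463206297185], [0.44199486132798554, -0.3813733841291834, -0.8119081748803305, -210.49287348680298], [-0.5968040281870357, 0.5506991085077013, -0.5835712842734392, 1812.2567015839893], [0.0, 0.0, 0.0, 1.0]]
crucib
[... 1063 characters left out ...]
ble0 [(0.75, [320, 214], 197), (0.68, [317, 245], 152), (0.65, [345, 210], 169), (0.56, [351, 245], 149)]
mat [(0.75, [325, 231], 4125)]
tray [(0.68, [101, 225], 5035)]
station [(0.79, [230, 234], 4662)]
plate_top [(0.87, [231, 230], 4504)]
trigger [(0.44, [180, 213], 139), (0.41, [343, 209], 175)]
gas_tap [(0.62, [225, 169], 478), (0.4, [117, 144], 194)]
tap []
wash_bottle [(0.88, [328, 145], 474)]
amber_bottle [(0.75, [152, 131], 688)]
beaker [(0.75, [317, 215], 146), (0.6, [240, 133], 205)]
flask [(0.96, [283, 153], 614), (0.65, [345, 210], 173)]
spatula [(0.63, [154, 132], 673), (0.56, [129, 152], 178), (0.5, [352, 244], 193)]
tongs [(0.83, [387, 218], 357)]
jar [(0.81, [133, 161], 301)]
```

```bash
python3 - <<'E'
import cv2
a=cv2.imread("pics/top0.png");cv2.imwrite("pics/t0.png",cv2.resize(a[110:310,60:420],(0,0),fx=2.2,fy=2.2,interpolation=cv2.INTER_CUBIC))
cv2.imwrite("pics/t1.png",cv2.resize(a[140:300,160:300],(0,0),fx=3.7,fy=3.7,interpolation=cv2.INTER_CUBIC))
a=cv2.imread("pics/scene0.png");cv2.imwrite("pics/s0.png",cv2.resize(a[130:300,90:400],(0,0),fx=2.5,fy=2.5,interpolation=cv2.INTER_CUBIC))
E
```

```text
(no output)
```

View pics/t0.png

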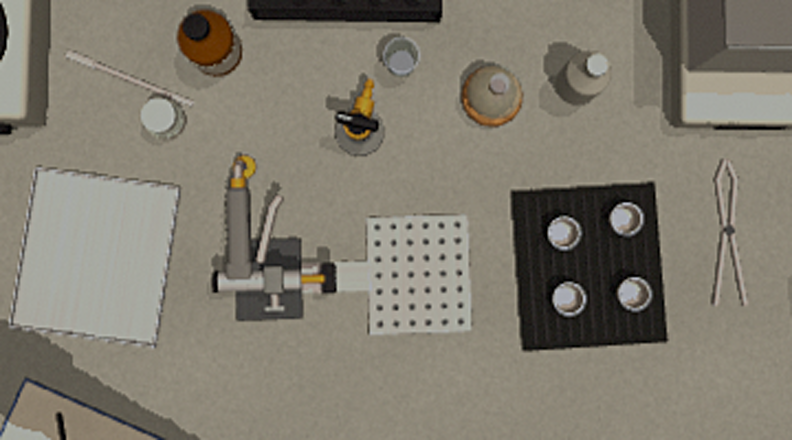

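View pics/t1.png

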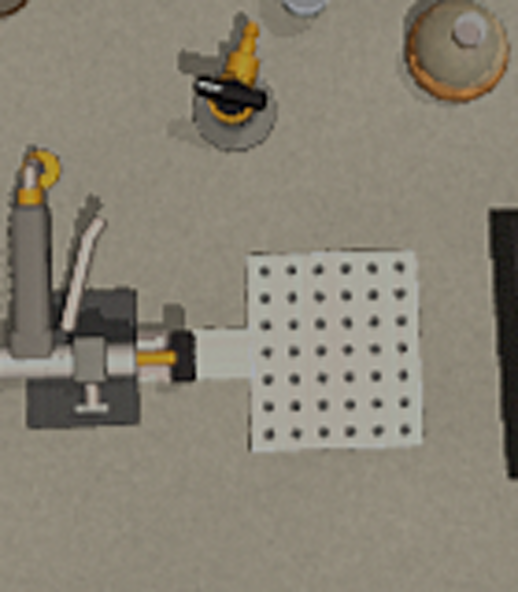

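View pics/s0.png

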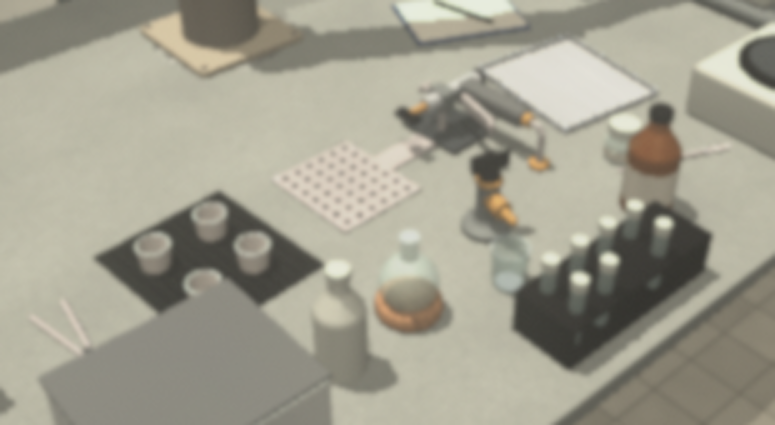

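Top view (2.2x crop): mat on the right with 4 crucibles, at crop px (564,232), (626,218), (568,298) and (634,294). The plate is centred near (420,273), with the gun to its left. The grip runs up from the barrel, with the flared trigger at (270,230) to its right. The tray is on the left. The tap paddle at (357,121) lies across the outlet, so it's shut.

```bash
cat > h.py <<'E'
from station import *
import numpy as np, cv2
from scipy.spatial.transform import Rotation as Ro
def ray(c,uv):
    T=np.array(c["world_to_cam"]);R=T[:3,:3];o=-R.T@T[:3,3]
    return o,R.T@np.array([(uv[0]-c["cx"])/c["fx"],(uv[1]-c["cy"])/c["fy"],1])
def atz(c,uv,z):
    o,d=ray(c,uv);return (o+d*(z-o[2])/d[2])[:2].round(1)
def proj(c,p):
    T=np.array(c["world_to_cam"]);q=T[:3,:3]@np.array(p,float)+T[:3,3]
    return np.array([c["cx"]+c["fx"]*q[0]/q[2],c["cy"]+c["fy"]*q[1]/q[2]])
def tri(c1,u1,c2,u2):
    o,d=ray(c1,u1);p,e=ray(c2,u2);d/=np.linalg.norm(d);e/=np.linalg.norm(e)
    s=np.linalg.lstsq(np.c_[d,-e],p-o,rcond=None)[0];a=o+s[0]*d;b=p+s[1]*e
    return ((a+b)/2).round(1),round(np.linalg.norm(a-b),1)
def pose():
    s=get_state();q=s["ee_rot"];return np.array(s["ee_pos"]),Ro.from_quat([q[1],q[2],q[3],q[0]]),s
def yawy(R): # world angle (deg) of tool y
    v=R.as_matrix()[:,1];return np.degrees(np.arctan2(v[1],v[0]))
def plan(pts,p=None,a=None):
    """pts: list of (x,y,z,closing-angle deg) -> deltas for successive calls"""
    if p is None:
        p,R,s=pose();a=yawy(R);print("at",p.round(1),"ya",round(a,1),"t",round(s["t"],2),"open",round(s["opening"],1))
    for x,y,z,b in pts:
        d=np.array([x,y,z])-p;t=np.radians(a)
        ty=np.array([np.cos(t),np.sin(t),0]);tx=np.array([-np.sin(t),np.cos(t),0]) # tool z down: x = y cross z
        tx=np.cross(ty,[0,0,-1]);da=(b-a+90)%180-90
        print((x,y,z,b),"->",np.round([d@tx/300,d@ty/300,-d[2]/300,-da/180],4).tolist(),"mm",round(np.linalg.norm(d)))
        p=np.array([x,y,z],float);a=a+da
E
python3 - <<'E'
from h import *
ct=camera("top");cs=camera("scene")
for n,c in(("top",ct),("scene",cs)):
    for m in masks_of(n,"crucible0"):print(n,m["confidence"],m["xy"],atz(c,m["xy"],21))
def t1(x,y):return (160+(x+.5)/3.7-.5,140+(y+.5)/3.7-.5)
P=[atz(ct,t1(*q),4) for q in[(248,253),(415,250),(422,445),(251,451)]];print("plate",P,np.mean(P,0))
h=[atz(ct,t1(*q),4) for q in[(264,271),(400,267),(404,430),(268,434)]];print("holes",h,np.mean(h,0))
def t0(x,y):return (60+(x+.5)/2.2-.5,110+(y+.5)/2.2-.5)
P=[atz(ct,t0(*q),12) for q in[(37,168),(180,186),(155,346),(10,324)]];print("tray",P,np.mean(P,0))
P=[atz(ct,t0(*q),4) for q in[(512,191),(655,182),(667,341),(523,350)]];print("mat",P,np.mean(P,0))
print("paddle ends",atz(ct,t1(196,84),120),atz(ct,t1(266,101),120),"outlet tip",atz(ct,t1(250,25),60),"flange",atz(ct,t1(235,112),5))
print("grip brass start/end",atz(ct,t1(32,203),75),atz(ct,t1(32,352),75),"trigger",atz(ct,t1(65,328),70),atz(ct,t1(103,222),70))
print("grip edges",atz(ct,t1(14,280),75),atz(ct,t1(49,280),75),"barrel y",atz(ct,t1(10,357),70),atz(ct,t1(150,357),65))
E
```

```text
top 0.7 [282.1, 153.7] [ 717.6 -196.3]
top 0.58 [349.6, 241.6] [ 456.5 -398.3]
top 0.54 [319.1, 215.1] [ 534.2 -307.6]
top 0.45 [318.8, 245.1] [ 445.2 -306.6]
top 0.45 [344.8, 208.7] [ 554.1 -384.5]
scene 0.54 [150.7, 226.0] [ 427.3 -378.4]
scene 0.49 [192.6, 226.7] [ 517.5 -279.9]
scene 0.48 [174.2, 212.5] [ 417.2 -284.3]
plate [array([552.9, -31.2]), array([ 556.9, -167.5]), array([ 399. , -174.1]), array([392.8, -35.8])] [ 475.4  -102.15]
holes [array([538.4, -44.5]), array([ 542.9, -155.3]), array([ 410.9, -159.5]), array([406.6, -49.4])] [ 474.7   -102.175]
tray [array([613.3, 419.9]), array([590.9, 224.5]), array([374.3, 252.3]), array([401.7, 448.3])] [495.05 336.25]
mat [array([ 589.8, -229.8]), array([ 604.5, -427. ]), array([ 387.4, -441.9]), array([ 373.3, -245.5])] [ 488.75 -336.05]
paddle ends [675.    6.4] [662.8 -46.5] outlet tip [730.9 -31.9] flange [668.3 -19. ]
grip brass start/end [586.9 134.6] [471.9 132. ] trigger [490.6 107.7] [573.   79.9]
grip edges [527.1 147.1] [527.4 120.1] barrel y [467.8 149.6] [468.8  42. ]
```

```bash
cat >> h.py <<'E'
def blobs(n,box,z,thr=110,c=None,v=True):
    """bright blobs in world xy box (x0,x1,y0,y1) of camera n; centre of min enclosing circle at height z"""
    c=c or camera(n);g=cv2.cvtColor(c["pixels"],cv2.COLOR_RGB2GRAY)
    x0,x1,y0,y1=box;poly=np.array([proj(c,p) for p in[(x0,y0,4),(x0,y1,4),(x1,y1,4),(x1,y0,4)]]).round().astype(np.int32)
    k=np.zeros_like(g);cv2.fillPoly(k,[poly],1);b=((g>thr)&(k>0)).astype(np.uint8)
    out=[]
    for q in cv2.findContours(b,cv2.RETR_EXTERNAL,cv2.CHAIN_APPROX_NONE)[0]:
        if cv2.contourArea(q)>60:
            (u,w),r=cv2.minEnclosingCircle(q);bb=cv2.boundingRect(q)
            out.append((atz(c,(bb[0]+bb[2]/2-.5,bb[1]+bb[3]/2-.5),z),(round(u,1),round(w,1),round(r,1)),bb))
            if v:print(n,*out[-1])
    return out
E
python3 - <<'E'
from h import *
blobs("top",(380,600,-435,-235),36);
c=camera("scene")
for p in[(456,-398),(536,-307),(445,-307),(552,-385)]:print(p,"scene px",proj(c,(*p,21)).round(1))
print(proj(c,(475,-102,4)),proj(c,(668,-20,111)))
c=camera("top");g=cv2.cvtColor(c["pixels"],cv2.COLOR_RGB2GRAY);print(g[205:250:3,310:360:2])
E
```

```text
top [ 444.5 -301.7] (318.2, 245.5, 7.6) (311, 238, 15, 16)
top [ 452.8 -390. ] (348.1, 243.1, 7.4) (341, 236, 15, 15)
top [ 532.5 -295.9] (316.0, 215.5, 7.6) (309, 208, 15, 16)
top [ 552.6 -378.7] (344.2, 209.1, 7.4) (337, 202, 15, 15)
(456, -398) scene px [149.9 233.2]
(536, -307) scene px [188.8 233.3]
(445, -307) scene px [172.9 219.3]
(552, -385) scene px [170.1 247.2]
[228.15222473 202.88272226] [285.11890666 193.58431454]
[[ 39  23  21  31  25  40  31  24  37  30  30  32  16  12  66 173 167 162
   90  80 177  22  25  25  78]
 [ 23   2  84 138  69  29  23  25  36  28  35  34   6  15 177 171 170 170
  182  69  59  94  31  27  46]
 [102 129 165 152  83 111 122  21  40  30  28  27  25  10 178 171 173 177
  120  75  87  81  30  26  10]
 [150 172 170 171 179  75 135  47  38  28  33  34  24  27  27 179 151 114
   65 113 108  29  29  32  15]
 [153 172 171 174 129  75 106  44  36  25  26  37  23  23  27  20  11  59
   65  25  24  24  30  24  13]
 [ 64 135 142 131  79 115  91  24  41  31  23  40  28  31  35  28  41  28
   26  34  35  25  30  33  21]
 [ 22  22  81 116  74  30  33  24  32 
[... 207 characters left out ...]
18  32  29  38  29  28  31  23  27  31
   24  42  30  23  36  30  27]
 [ 25  36  27  28  27  27  40  30  27  34  29  29  29  31  38  25  15  31
   33  30  29  25  39  24  26]
 [ 33  23  20  16  30  31  42  28  31  39  24  25  31  32  25  17  20  10
    1   0  11  24  38  28  33]
 [ 12  27   2  81 140  89  20  26  31  39  30  20  33  32  26   6  33 151
  160 123  84 149  62  24  27]
 [ 12  99 173 169 168 128  96 114  22  41  30  28  36  26   7  42 177 172
  171 172 178  66 149  47  30]
 [  0 175 171 169 171 178  72  85  85  37  23  33  30  25  20  45 166 171
  172 175 118  78  57  76  27]
 [  6 178 174 173 177 147  81  87  78  37  32  26  42  22  21  19 136 142
  143 125  79  61 131  31  31]]
```

```bash
python3 - <<'E'
from h import *
blobs("top",(380,600,-435,-235),36,60);blobs("scene",(380,600,-435,-235),36,70)
plan([(445,-303,190,90)])
E
```

```text
top [ 444.5 -303.2] (318.5, 245.5, 7.9) (311, 238, 16, 16)
top [ 451.3 -391.4] (348.2, 243.2, 7.9) (341, 236, 16, 16)
top [ 532.5 -297.3] (316.5, 215.5, 7.9) (309, 208, 16, 16)
top [ 551.1 -380.2] (344.5, 209.3, 7.8) (337, 202, 16, 16)
top [ 594.5 -291.4] (314.5, 194.5, 20.5) (294, 193, 42, 4)
scene [ 535.8 -359.2] (174.0, 234.0, 46.2) (128, 206, 93, 63)
at [205.6 616.7 205.5] ya 71.6 t 2.05 open 93.6
(445, -303, 190, 90) -> [-1.7268, -2.6557, 0.0516, -0.1024] mm 950
```

```bash
python3 - <<'E'
from h import *
plan([(340,480,200,72),(470,250,200,90),(480,0,200,90),(450,-240,200,90)])
E
```

```text
at [205.6 616.7 205.5] ya 71.6 t 2.05 open 93.6
(340, 480, 200, 72) -> [-0.5692, -0.2904, 0.0182, -0.0024] mm 192
(470, 250, 200, 90) -> [-0.649, -0.5952, -0.0, -0.1] mm 264
(480, 0, 200, 90) -> [-0.0333, -0.8333, -0.0, -0.0] mm 250
(450, -240, 200, 90) -> [0.1, -0.8, -0.0, -0.0] mm 242
```

Request:
drive_tool(
  deltas=[-0.4,-0.57,-0.29,0.018,0,-0.4,-0.57,-0.29,0.018,0,-0.4,-0.57,-0.29,0.018,0,-0.4,-0.57,-0.29,0.018,0],
  squeeze=20,
)

```text
t: 2.55
ee_pos: [345.5, 475.1, 200.3]
ee_rot: [0.001, 0.165, 0.986, -0.001]
force: [-0.3, 0.7, -0.4]
opening: 65.8
grasp_force: 0.0
```

Request:
drive_tool(
  deltas=[-0.4,-0.65,-0.595,0,-0.1,-0.4,-0.65,-0.595,0,-0.1,-0.4,-0.65,-0.595,0,-0.1,-0.4,-0.65,-0.595,0,-0.1,-0.4,-0.65,-0.595,0,-0.1],
)

```text
t: 3.18
ee_pos: [470.8, 245.2, 200.3]
ee_rot: [0.001, 0.007, 1.0, -0.001]
force: [-0.5, 0.2, 0.1]
opening: 65.6
grasp_force: 0.0
```

Request:
drive_tool(
  deltas=[-0.4,-0.033,-0.833,0,0,-0.4,-0.033,-0.833,0,0,-0.4,-0.033,-0.833,0,0,-0.4,-0.033,-0.833,0,0,-0.4,-0.033,-0.833,0,0],
)

```text
t: 3.8
ee_pos: [477.0, -4.8, 200.3]
ee_rot: [0.0, 0.008, 1.0, -0.001]
force: [0.2, 0.5, 0.6]
opening: 65.8
grasp_force: 0.0
```

Request:
drive_tool(
  deltas=[-0.4,0.1,-0.8,0,0,-0.4,0.1,-0.8,0,0,-0.4,0.1,-0.8,0,0,-0.4,0.1,-0.8,0,0,-0.4,0.1,-0.8,0,0],
)

```text
t: 4.42
ee_pos: [445.3, -243.1, 200.1]
ee_rot: [0.0, 0.006, 1.0, -0.001]
force: [-0.1, 0.0, 0.0]
opening: 65.9
grasp_force: 0.0
```

```bash
python3 - <<'E'
from h import *
plan([(445,-303,90,90),(445,-303,14,90)])
blobs("top",(380,585,-435,-235),36,60)
E
```

```text
at [ 445.3 -243.1  200.1] ya 89.3 t 4.42 open 65.9
(445, -303, 90, 90) -> [-0.0013, -0.1996, 0.3669, -0.0039] mm 125
(445, -303, 14, 90) -> [0.0, 0.0, 0.2533, -0.0] mm 76
top [ 442.1 -345.8] (333.5, 250.0, 31.8) (305, 226, 57, 42)
top [ 532.5 -297.3] (316.5, 215.5, 7.9) (309, 208, 16, 16)
top [ 551.1 -380.2] (344.5, 209.3, 7.8) (337, 202, 16, 16)
```

Request:
drive_tool(
  deltas=[-0.4,-0.001,-0.2,0.2,-0.004,-0.4,-0.001,-0.2,0.367,-0.004,-0.4,-0.001,-0.2,0.45,-0.004,-0.4,-0.001,-0.2,0.55,-0.004,-0.4,-0.001,-0.2,0.55,-0.004],
)

```text
t: 5.1
ee_pos: [445.3, -296.3, 33.3]
ee_rot: [-0.001, -0.005, 1.0, 0.002]
force: [0.3, 0.9, 0.1]
opening: 66.1
grasp_force: 0.0
```

```bash
python3 - <<'E'
from h import *
plan([(445,-303,10,90),(445,-303,90,90),(437,-66,90,90),(437,-66,10.5,90),(437,-66,100,90),(532.5,-298,100,90),(532.5,-298,10,90)])
E
```

```text
at [ 445.3 -296.3   33.3] ya 90.5 t 5.1 open 66.1
(445, -303, 10, 90) -> [0.0011, -0.0222, 0.0777, 0.003] mm 24
(445, -303, 90, 90) -> [0.0, 0.0, -0.2667, -0.0] mm 80
(437, -66, 90, 90) -> [0.0267, 0.79, -0.0, -0.0] mm 237
(437, -66, 10.5, 90) -> [0.0, 0.0, 0.265, -0.0] mm 80
(437, -66, 100, 90) -> [0.0, 0.0, -0.2983, -0.0] mm 90
(532.5, -298, 100, 90) -> [-0.3183, -0.7733, -0.0, -0.0] mm 251
(532.5, -298, 10, 90) -> [0.0, 0.0, 0.3, -0.0] mm 90
```

Request:
drive_tool(
  deltas=[-0.4,0,0,0,0,-0.4,0,0,0,0],
)

```text
t: 5.35
ee_pos: [446.2, -300.4, 36.5]
ee_rot: [0.001, -0.003, 1.0, -0.0]
force: [-0.1, -0.8, -0.0]
opening: 66.0
grasp_force: 0.0
```

Request:
drive_tool(
  deltas=[-0.4,0.004,-0.009,0.088,0,-0.4,0.004,-0.009,0.088,0,-0.4,0.004,-0.009,0.088,0],
)

```text
t: 5.72
ee_pos: [444.1, -303.6, 9.6]
ee_rot: [0.001, -0.002, 1.0, -0.0]
force: [-0.6, -0.6, 0.7]
opening: 65.7
grasp_force: 0.0
```

Request:
drive_tool(
  deltas=[0.4,0,0,0,0,0.4,0,0,0,0,0.4,0,0,0,0,0.4,0,0,0,0],
)

```text
t: 6.22
ee_pos: [443.8, -303.5, 9.0]
ee_rot: [0.0, -0.002, 1.0, -0.0]
force: [-0.8, 0.2, 4.6]
opening: 42.6
grasp_force: 20.0
```

Request:
drive_tool(
  deltas=[0.4,0,0,-0.27,0,0.4,0,0,-0.27,0,0.4,0,0,-0.27,0],
)

```text
t: 6.6
ee_pos: [444.4, -304.0, 90.7]
ee_rot: [0.001, -0.002, 1.0, -0.001]
force: [-0.7, -0.1, -1.9]
opening: 41.9
grasp_force: 20.0
```

Request:
drive_tool(
  deltas=[0.4,0.01,0.4,0,0,0.4,0.025,0.79,0,0,0.4,0.025,0.79,0,0,0.4,0.025,0.79,0,0,0.4,0.025,0.79,0,0],
)

```text
t: 7.22
ee_pos: [433.6, -61.8, 88.5]
ee_rot: [-0.002, -0.007, 1.0, 0.001]
force: [0.4, -0.8, -0.5]
opening: 42.3
grasp_force: 20.0
```

Request:
drive_tool(
  deltas=[0.4,0,0,0.12,0,0.4,0,0,0.22,0,0.4,0,0,0.22,0,0.4,0,0,0.22,0],
)

```text
t: 7.72
ee_pos: [434.0, -67.7, 22.6]
ee_rot: [-0.001, -0.001, 1.0, -0.0]
force: [-0.8, -0.0, -0.2]
opening: 42.7
grasp_force: 20.0
```

```bash
python3 - <<'E'
from h import *
plan([(437,-66,10,90)])
print(get_state()["force"])
E
```

```text
at [434.  -67.7  22.6] ya 90.2 t 7.72 open 42.7
(437, -66, 10, 90) -> [-0.01, 0.0056, 0.0419, 0.0009] mm 13
[-8.45132768e-01 -2.64195718e-04 -2.32211034e-01]
```

Request:
drive_tool(
  deltas=[0.4,-0.01,0.006,0.02,0,0.4,-0.01,0.006,0.03,0,0.4,-0.01,0.006,0.038,0,0.4,-0.01,0.006,0.038,0],
)

```text
t: 8.22
ee_pos: [437.9, -65.3, 12.1]
ee_rot: [-0.0, -0.002, 1.0, -0.0]
force: [-0.7, 0.6, -0.1]
opening: 42.4
grasp_force: 20.0
```

Request:
drive_tool(
  deltas=[0.4,0,0,0.008,0,0.4,0,0,0.008,0],
)

```text
t: 8.48
ee_pos: [437.9, -65.1, 9.9]
ee_rot: [0.0, -0.002, 1.0, -0.0]
force: [-0.9, -0.6, 0.3]
opening: 42.5
grasp_force: 20.0
```

Request:
drive_tool(
  deltas=[-0.4,0,0,0,0,-0.4,0,0,0,0,-0.4,0,0,0,0,-0.4,0,0,-0.2,0,-0.4,0,0,-0.23,0],
)

```text
t: 9.1
ee_pos: [439.4, -65.1, 81.0]
ee_rot: [0.002, -0.002, 1.0, -0.0]
force: [-0.2, 0.1, 0.1]
opening: 65.7
grasp_force: 0.0
```

Request:
drive_tool(
  deltas=[-0.4,-0.315,-0.773,0,0,-0.4,-0.315,-0.773,0,0,-0.4,-0.315,-0.773,0,0,-0.4,-0.315,-0.773,0,0,-0.4,-0.315,-0.773,0,0],
)

```text
t: 9.72
ee_pos: [533.8, -302.4, 78.5]
ee_rot: [0.001, 0.0, 1.0, -0.002]
force: [0.0, 0.0, 0.3]
opening: 65.8
grasp_force: 0.0
```

Request:
drive_tool(
  deltas=[-0.4,0,0,0.1,0,-0.4,0,0,0.1,0],
)

```text
t: 9.98
ee_pos: [531.5, -293.6, 46.6]
ee_rot: [-0.002, -0.003, 1.0, 0.002]
force: [0.1, -0.2, -0.3]
opening: 65.8
grasp_force: 0.0
```

```bash
python3 - <<'E'
from h import *
plan([(532.5,-297.5,9.5,90)])
c=camera("top");blobs("top",(400,545,-165,-45),36,215,c)
cv2.imwrite("pics/a.png",cv2.resize(c["pixels"][160:290,190:380,::-1],(0,0),fx=4,fy=4,interpolation=cv2.INTER_CUBIC))
E
```

```text
at [ 531.5 -293.6   46.6] ya 90.3 t 9.97 open 65.8
(532.5, -297.5, 9.5, 90) -> [-0.0034, -0.0131, 0.1235, 0.0017] mm 37
```

View pics/a.png

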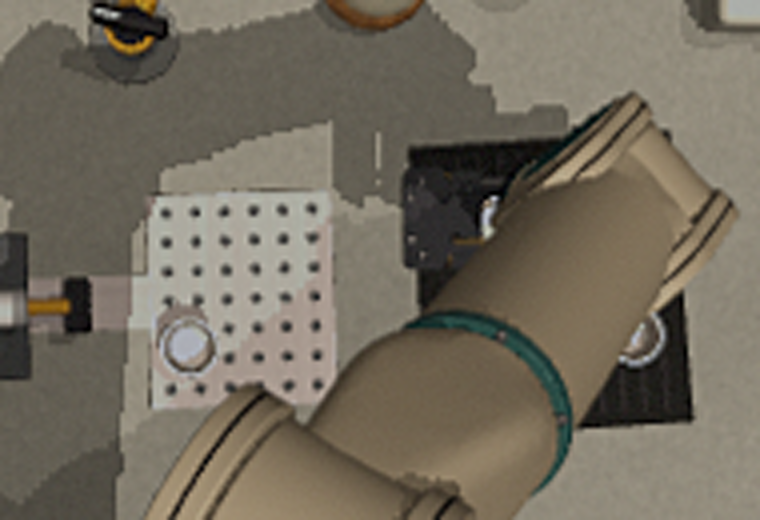

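The picture shows crucible A upright on the plate, at crop px (188,343), inside the edges. The open gripper is above C.

Request:
drive_tool(
  deltas=[-0.4,0,-0.003,0.08,0,-0.4,0,-0.003,0.125,0,-0.4,0,-0.003,0.125,0,-0.4,0,-0.003,0.125,0],
)

```text
t: 10.52
ee_pos: [534.0, -297.2, 12.1]
ee_rot: [0.0, -0.003, 1.0, -0.0]
force: [0.5, 0.1, -0.4]
opening: 66.1
grasp_force: 0.0
```

Request:
drive_tool(
  deltas=[-0.4,0,0,0.01,0,0.4,0,0,0.01,0,0.4,0,0,0.01,0,0.4,0,0,0.01,0,0.4,0,0,0.01,0],
)

```text
t: 11.15
ee_pos: [533.6, -297.0, 8.5]
ee_rot: [0.0, -0.002, 1.0, -0.0]
force: [0.5, -0.3, 0.4]
opening: 42.3
grasp_force: 20.0
```

Request:
drive_tool(
  deltas=[0.4,0,0,-0.15,0,0.4,0,0,-0.23,0,0.4,0.02,0.2,-0.23,0,0.4,0.04,0.4,-0.23,0,0.4,0.06,0.6,-0.23,0],
)

```text
t: 11.78
ee_pos: [514.4, -115.3, 77.4]
ee_rot: [0.0, -0.002, 1.0, 0.0]
force: [1.2, 0.5, -0.9]
opening: 42.2
grasp_force: 20.0
```

Request:
drive_tool(
  deltas=[0.4,0.01,0.172,0,0,0.4,0.01,0.172,0.1,0,0.4,0.01,0.172,0.19,0,0.4,0.01,0.172,0.19,0,0.4,0.01,0.172,0.19,0],
)

```text
t: 12.4
ee_pos: [511.8, -66.0, 21.0]
ee_rot: [0.0, -0.002, 1.0, -0.0]
force: [0.9, -0.6, -0.6]
opening: 42.3
grasp_force: 20.0
```

Request:
drive_tool(
  deltas=[0.4,0,0,0.025,0,0.4,0,0,0.039,0,0.4,0,0,0.039,0,-0.4,0,0,0.039,0,-0.4,0,0,0.039,0],
)

```text
t: 13.02
ee_pos: [511.5, -65.5, 8.8]
ee_rot: [0.0, -0.002, 1.0, -0.0]
force: [-1.0, 0.6, -0.5]
opening: 59.1
grasp_force: 0.0
```

Request:
drive_tool(
  deltas=[-0.4,0,0,0,0,-0.4,0,0,-0.15,0,-0.4,0,0,-0.23,0,-0.4,0.04,-0.2,-0.23,0,-0.4,0.08,-0.4,-0.23,0],
)

```text
t: 13.65
ee_pos: [488.7, -185.9, 78.2]
ee_rot: [0.001, -0.004, 1.0, -0.0]
force: [0.3, 0.2, -0.4]
opening: 66.1
grasp_force: 0.0
```

Request:
drive_tool(
  deltas=[-0.4,0.12,-0.2,0,0,-0.4,0.12,-0.4,0,0,-0.4,0.12,-0.683,0,0,-0.4,0.12,-0.683,0,0,-0.4,0.12,-0.683,0,0],
)

```text
t: 14.28
ee_pos: [451.9, -393.2, 77.6]
ee_rot: [-0.0, -0.001, 1.0, -0.001]
force: [-0.1, 0.4, -0.3]
opening: 65.8
grasp_force: 0.0
```

Request:
drive_tool(
  deltas=[-0.4,0,0,0.1,0,-0.4,0,0,0.19,0,-0.4,0,0,0.19,0,-0.4,0,0,0.19,0],
)

```text
t: 14.78
ee_pos: [453.6, -389.8, 21.4]
ee_rot: [0.0, -0.003, 1.0, 0.0]
force: [0.9, 0.6, 0.4]
opening: 65.4
grasp_force: 0.0
```

```bash
python3 - <<'E'
from h import *
plan([(451.5,-391,9.5,90)])
c=camera("top");blobs("top",(380,570,-435,-235),36,60,c)
E
```

```text
at [ 453.6 -389.8   21.4] ya 90.4 t 14.78 open 65.4
(451.5, -391, 9.5, 90) -> [0.0072, -0.0038, 0.0396, 0.0019] mm 12
top [ 549.6 -380.2] (344.5, 209.1, 7.8) (337, 204, 16, 13)
```

Request:
drive_tool(
  deltas=[-0.4,0.005,-0.004,0.04,0,0.4,0.005,-0.004,0.042,0,0.4,0.005,-0.004,0.042,0,0.4,0.005,-0.004,0.042,0,0.4,0.005,-0.004,0.042,0],
)

```text
t: 15.45
ee_pos: [451.6, -391.9, 8.2]
ee_rot: [0.0, -0.002, 1.0, -0.0]
force: [-0.2, 0.5, -0.9]
opening: 42.7
grasp_force: 20.0
```

Request:
drive_tool(
  deltas=[0.4,0,0,-0.15,0,0.4,0,0,-0.23,0,0.4,0.02,0.2,-0.23,0,0.4,0.03,0.4,-0.23,0,0.4,0.042,0.6,-0.23,0],
)

```text
t: 16.08
ee_pos: [438.1, -210.3, 77.3]
ee_rot: [0.0, -0.002, 1.0, -0.0]
force: [1.2, -0.2, -1.0]
opening: 43.0
grasp_force: 20.0
```

Request:
drive_tool(
  deltas=[0.4,0,0.243,0,0,0.4,0,0.243,0,0,0.4,0,0.243,0.1,0,0.4,0,0.243,0.19,0,0.4,0,0.243,0.19,0],
)

```text
t: 16.7
ee_pos: [436.7, -139.7, 19.0]
ee_rot: [-0.001, -0.002, 1.0, 0.0]
force: [-0.4, -0.8, -0.2]
opening: 42.5
grasp_force: 20.0
```

Request:
drive_tool(
  deltas=[0.4,0,0,0.02,0,0.4,0,0,0.034,0,0.4,0,0,0.034,0,-0.3,0,0,0.034,0,-0.3,0,0,0.034,0],
)

```text
t: 17.32
ee_pos: [437.9, -139.1, 10.1]
ee_rot: [0.0, -0.003, 1.0, -0.0]
force: [-0.2, 0.2, 0.5]
opening: 59.1
grasp_force: 0.0
```

Request:
drive_tool(
  deltas=[-0.3,0,0,0,0,-0.3,0,0,-0.15,0,-0.3,0,0,-0.23,0,-0.4,-0.1,-0.2,-0.23,0,-0.4,-0.2,-0.4,-0.23,0],
)

```text
t: 17.95
ee_pos: [495.6, -250.9, 79.6]
ee_rot: [0.001, -0.004, 1.0, 0.0]
force: [0.4, 0.3, 1.1]
opening: 65.7
grasp_force: 0.0
```

Request:
drive_tool(
  deltas=[-0.4,-0.18,-0.2,0,0,-0.4,-0.18,-0.403,0,0,-0.4,-0.18,-0.403,0,0,-0.4,-0.18,-0.403,0.1,0,-0.4,-0.18,-0.403,0.19,0],
)

```text
t: 18.58
ee_pos: [548.4, -370.2, 21.0]
ee_rot: [-0.0, -0.002, 1.0, 0.001]
force: [0.7, 0.6, -1.2]
opening: 65.5
grasp_force: 0.0
```

Request:
drive_tool(
  deltas=[-0.4,0,0,0,0,-0.4,0,0,0,0],
)

```text
t: 18.82
ee_pos: [549.0, -371.0, 22.7]
ee_rot: [0.0, -0.003, 1.0, -0.0]
force: [0.4, 0.9, 1.0]
opening: 65.7
grasp_force: 0.0
```

```bash
python3 - <<'E'
from h import *
plan([(551,-380.5,9.5,90)])
c=camera("top")
cv2.imwrite("pics/b.png",cv2.resize(c["pixels"][160:290,190:380,::-1],(0,0),fx=4,fy=4,interpolation=cv2.INTER_CUBIC))
E
```

```text
at [ 549.  -371.    22.7] ya 90.3 t 18.82 open 65.7
(551, -380.5, 9.5, 90) -> [-0.0063, -0.0316, 0.0439, 0.0017] mm 16
```

View pics/b.png

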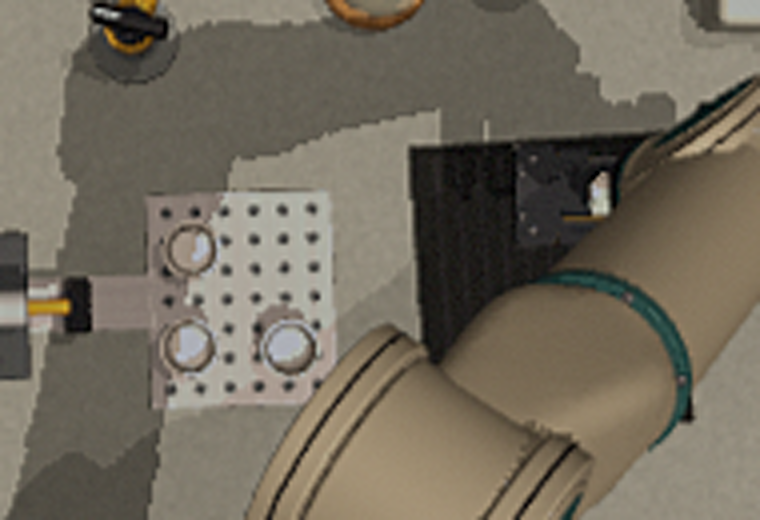

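Three crucibles stand upright on the plate at crop px (188,343), (190,250) and (290,347). The fourth is under the gripper.

Request:
drive_tool(
  deltas=[-0.4,-0.006,-0.032,0,0,-0.4,-0.006,-0.032,0.02,0,-0.4,-0.006,-0.032,0.044,0,-0.4,-0.006,-0.032,0.044,0],
)

```text
t: 19.38
ee_pos: [550.0, -380.1, 7.6]
ee_rot: [-0.001, -0.002, 1.0, 0.001]
force: [0.5, -0.7, -0.1]
opening: 65.9
grasp_force: 0.0
```

Request:
drive_tool(
  deltas=[0.4,0,0,0,0,0.4,0,0,0,0,0.4,0,0,0,0,0.4,0,0,0,0],
)

```text
t: 19.88
ee_pos: [550.7, -380.7, 8.8]
ee_rot: [0.0, -0.003, 1.0, 0.0]
force: [-0.1, -0.3, -0.1]
opening: 42.1
grasp_force: 19.9
```

Request:
drive_tool(
  deltas=[0.4,0,0,-0.15,0,0.4,0,0,-0.23,0,0.4,0.04,0.2,-0.23,0,0.4,0.08,0.4,-0.23,0,0.4,0.12,0.6,-0.23,0],
)

```text
t: 20.5
ee_pos: [513.3, -199.2, 77.8]
ee_rot: [0.0, -0.002, 1.0, 0.0]
force: [1.3, 0.8, -0.7]
opening: 42.0
grasp_force: 19.9
```

Request:
drive_tool(
  deltas=[0.4,0,0.208,0,0,0.4,0,0.208,0,0,0.4,0,0.208,0.1,0,0.4,0,0.208,0.19,0,0.4,0,0.208,0.19,0],
)

```text
t: 21.12
ee_pos: [512.1, -139.4, 19.4]
ee_rot: [-0.002, -0.002, 1.0, 0.0]
force: [0.1, -0.4, -0.3]
opening: 41.6
grasp_force: 19.9
```

Request:
drive_tool(
  deltas=[0.4,0,0,0.02,0,0.4,0,0,0.034,0,0.4,0,0,0.034,0,-0.3,0,0,0.034,0,-0.3,0,0,0.034,0],
)

```text
t: 21.75
ee_pos: [513.7, -138.6, 10.8]
ee_rot: [0.0, -0.003, 1.0, -0.0]
force: [1.5, 0.4, -0.5]
opening: 58.3
grasp_force: 0.0
```

Request:
drive_tool(
  deltas=[-0.3,0,0,0,0,-0.3,0,0,-0.2,0,-0.3,0,0,-0.4,0,-0.3,0,0,-0.52,0,-0.3,0,0,-0.52,0],
)

```text
t: 22.38
ee_pos: [515.3, -139.1, 169.2]
ee_rot: [0.003, -0.003, 1.0, -0.001]
force: [0.5, 0.1, 0.5]
opening: 61.2
grasp_force: 0.0
```

```bash
python3 - <<'E'
from h import *
print(get_state()["qpos"].round(2))
c=camera("top");cv2.imwrite("pics/top1.png",c["pixels"][:,:,::-1])
plan([(620,-20,165,60),(669,-20,165,-12),(669,-20,99,-12)])
E
```

```text
[-0.14  0.56  0.53  1.9  -0.39  0.78  2.18]
at [ 514.  -138.5  167.4] ya 90.3 t 22.43 open 61.3
(620, -20, 165, 60) -> [-0.3554, 0.393, 0.008, 0.1684] mm 159
(669, -20, 165, -12) -> [-0.1415, 0.0817, -0.0, 0.4] mm 49
(669, -20, 99, -12) -> [0.0, 0.0, 0.22, -0.0] mm 66
```

Request:
drive_tool(
  deltas=[-0.1,-0.519,0.392,0,0.284,-0.1,-0.519,0.392,0,0.284,-0.1,-0.519,0.392,0,0.284,-0.1,-0.519,0.392,0,0.284,-0.1,-0.519,0.392,0,0.284],
  squeeze=50,
)

```text
t: 23.05
ee_pos: [668.0, -18.7, 163.3]
ee_rot: [-0.002, 0.43, 0.903, -0.001]
force: [0.4, -1.1, -0.1]
opening: 51.5
grasp_force: 0.0
```

Request:
drive_tool(
  deltas=[-0.1,0,0,0,0.284,-0.1,0,0,0,0.284,-0.1,0,0,0,0.284,-0.1,0,0,0,0.284,-0.1,0,0,0,0.284],
)

```text
t: 23.68
ee_pos: [667.4, -20.1, 164.0]
ee_rot: [-0.001, 0.779, 0.627, -0.001]
force: [-0.5, -0.2, -0.3]
opening: 51.7
grasp_force: 0.0
```

Request:
drive_tool(
  deltas=[-0.1,0,0,0,0,-0.1,0,0,0,0],
)

```text
t: 23.92
ee_pos: [667.9, -20.2, 165.3]
ee_rot: [-0.001, 0.776, 0.63, -0.001]
force: [0.6, 0.4, 1.2]
opening: 51.8
grasp_force: 0.0
```

```bash
python3 - <<'E'
from h import *
plan([(669,-20,99,-12)]);print(get_state()["qpos"].round(2))
a=cv2.imread("pics/top1.png");cv2.imwrite("pics/c.png",cv2.resize(a[160:270,160:300],(0,0),fx=5,fy=5,interpolation=cv2.INTER_CUBIC))
E
```

```text
at [667.9 -20.2 165.3] ya -11.8 t 23.93 open 51.8
(669, -20, 99, -12) -> [0.0015, 0.0033, 0.2209, 0.0009] mm 66
[-0.5   0.91  1.    1.52 -0.8   1.17  0.44]
```

View pics/c.png

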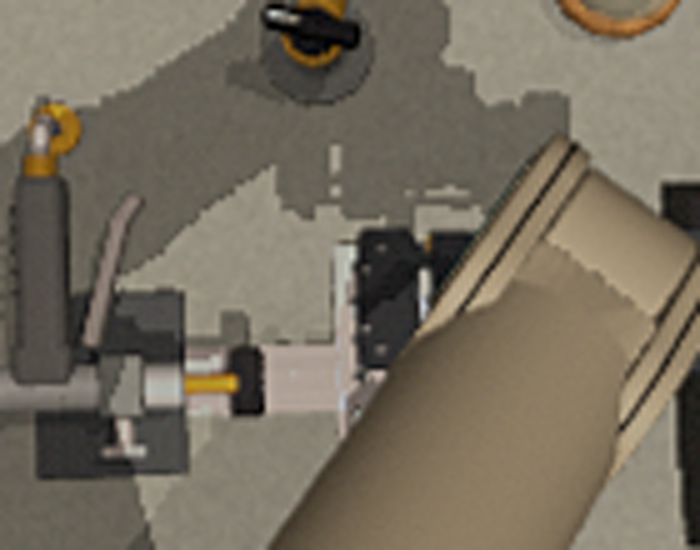

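The arm hides the plate in this picture. The paddle is centred at crop px (312,28), which matches my estimate. The tool is now above it, so I'll descend and grip.

Request:
drive_tool(
  deltas=[-0.1,0,0,0.12,0,-0.1,0,0,0.22,0,-0.1,0,0,0.22,0,-0.1,0,0,0.22,0],
)

```text
t: 24.42
ee_pos: [669.1, -20.8, 101.5]
ee_rot: [0.001, 0.777, 0.63, 0.0]
force: [1.0, 0.0, -0.2]
opening: 52.2
grasp_force: 0.0
```

Request:
drive_tool(
  deltas=[1,0,0,0,0,1,0,0,0,0,1,0,0,0,0,1,0,0,0,0,1,0,0,0,0],
)

```text
t: 25.05
ee_pos: [670.0, -20.4, 100.8]
ee_rot: [0.001, 0.777, 0.63, 0.001]
force: [3.5, -0.8, -1.0]
opening: 13.6
grasp_force: 50.0
```

Request:
drive_tool(
  deltas=[1,0,0,0,-0.06,1,0,0,0,-0.12,1,0,0,0,-0.17,1,0,0,0,-0.22,1,0,0,0,-0.27],
)

```text
t: 25.68
ee_pos: [670.2, -20.3, 100.8]
ee_rot: [0.002, 0.447, 0.895, 0.0]
force: [3.6, -1.2, -2.9]
opening: 13.5
grasp_force: 50.0
```

Request:
drive_tool(
  deltas=[1,0,0,0,-0.06,1,0,0,0,-0.12,1,0,0,0,-0.18,1,0,0,0,-0.23,1,0,0,0,-0.23],
)

```text
t: 26.3
ee_pos: [670.4, -20.1, 100.8]
ee_rot: [0.002, 0.104, 0.995, 0.0]
force: [5.3, 0.5, -2.4]
opening: 13.5
grasp_force: 50.0
```

```bash
python3 - <<'E'
from h import *
plan([]);s=get_state();print(s["force"].round(1),s["ft_torque"].round(2),s["opening"])
E
```

```text
at [670.4 -20.1 100.8] ya 78.1 t 26.3 open 13.5
[ 5.3  0.5 -2.4] [ 0.07 -1.18  0.02] 13.475198058385665
```

Request:
drive_tool(
  deltas=[-0.2,0,0,0,0,-0.2,0,0,0,0,-0.2,0,0,-0.12,0,-0.2,0,0,-0.22,0,-0.2,0,0,-0.22,0],
)

```text
t: 26.92
ee_pos: [669.7, -20.8, 168.8]
ee_rot: [0.002, 0.104, 0.995, -0.0]
force: [0.2, 0.3, -0.2]
opening: 55.9
grasp_force: 0.0
```

Request:
drive_tool(
  deltas=[-1,0.45,0.0,0,0,-1,0.45,0.0,0,0,-1,0.45,0.0,0,0,-1,0.45,0,0,0],
  squeeze=25,
)

```text
t: 27.42
ee_pos: [536.3, 8.2, 166.2]
ee_rot: [-0.0, 0.104, 0.995, 0.0]
force: [0.2, 0.3, 0.3]
opening: 91.7
grasp_force: 0.0
```

```bash
python3 - <<'E'
from h import *
plan([(542,125,160,92)])
c=camera("top");cv2.imwrite("pics/d.png",cv2.resize(c["pixels"][140:280,150:300,::-1],(0,0),fx=4,fy=4,interpolation=cv2.INTER_CUBIC))
def q(x,y):return(160+(x+.5)/5-.5,160+(y+.5)/5-.5)
print("back/front grip",[atz(c,q(17,v),72) for v in(210,340)],[atz(c,q(69,v),79) for v in(210,340)],"brass start",atz(c,q(40,176),72),"trig tip",atz(c,q(135,200),70))
s=camera("scene");cv2.imwrite("pics/scene1.png",s["pixels"][:,:,::-1])
E
```

```text
at [536.3   8.2 166.2] ya 78.1 t 27.43 open 91.7
(542, 125, 160, 92) -> [0.0618, 0.3849, 0.0207, -0.0774] mm 117
back/front grip [array([566.5, 149.7]), array([492.1, 148. ])] [array([566.4, 118.9]), array([492.4, 117.3])] brass start [586.2 137. ] trig tip [573.1  82.4]
```

View pics/d.png

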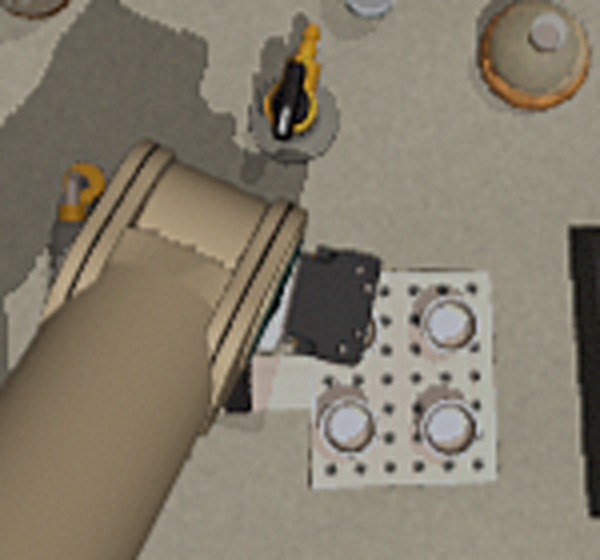

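The tap is open: the paddle is in line with the outlet, at crop px (290,95). Three crucibles are visible upright on the plate, and the fourth is hidden under the gripper.

Request:
drive_tool(
  deltas=[-1,0.06,0.386,0.02,-0.077,-1,0.06,0.386,0.02,-0.077,-1,0.06,0.386,0.02,-0.077,-1,0.06,0.386,0.02,-0.077,-1,0.06,0.386,0.02,-0.077],
)

```text
t: 28.15
ee_pos: [543.5, 122.6, 160.5]
ee_rot: [0.0, -0.015, 1.0, -0.001]
force: [-0.9, 0.0, 0.0]
opening: 93.8
grasp_force: 0.0
```

Request:
drive_tool(
  deltas=[-1,0,0,0,0,-1,0,0,0,0],
)

```text
t: 28.4
ee_pos: [543.0, 124.0, 160.6]
ee_rot: [0.0, -0.016, 1.0, -0.0]
force: [0.6, 0.6, -0.1]
opening: 93.7
grasp_force: 0.0
```

```bash
python3 - <<'E'
from h import *
plan([(542,126,46,92)])
c=camera("top");cv2.imwrite("pics/top2.png",c["pixels"][:,:,::-1])
cv2.imwrite("pics/e.png",cv2.resize(c["pixels"][140:280,150:300,::-1],(0,0),fx=4,fy=4,interpolation=cv2.INTER_CUBIC))
E
```

```text
at [543.  124.  160.6] ya 91.8 t 28.4 open 93.7
(542, 126, 46, 92) -> [0.0031, 0.0067, 0.382, -0.001] mm 115
```

View pics/e.png

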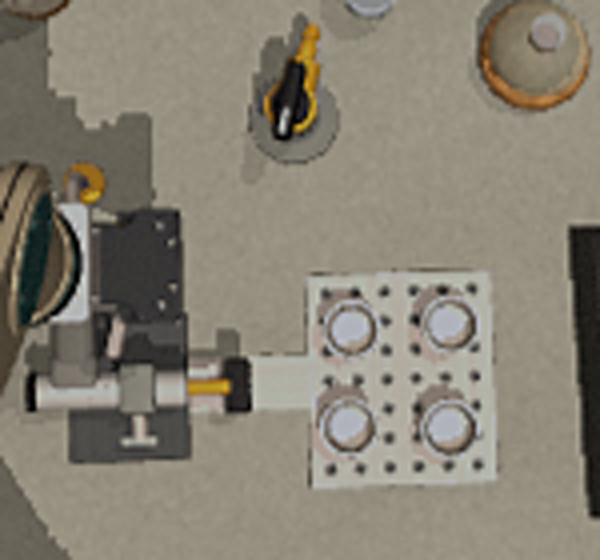

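All four crucibles stand upright on the plate at crop px (350,330), (445,325), (348,425) and (447,428). The tap is open and the gripper is above the grip.

Request:
drive_tool(
  deltas=[-1,0.003,0.007,0.13,0,-1,0.003,0.007,0.25,0,-1,0.003,0.007,0.382,0,-1,0.003,0.007,0.382,0,-1,0.003,0.007,0.382,0],
)

```text
t: 29.08
ee_pos: [542.7, 126.6, 47.0]
ee_rot: [0.001, -0.016, 1.0, 0.0]
force: [0.4, -0.1, -0.3]
opening: 94.3
grasp_force: 0.0
```

Request:
drive_tool(
  deltas=[1,0,0,0,0,1,0,0,0,0,1,0,0,0,0,1,0,0,0,0,1,0,0,0,0],
)

```text
t: 29.7
ee_pos: [544.6, 126.1, 46.7]
ee_rot: [0.003, -0.016, 1.0, -0.0]
force: [4.4, 2.6, -0.5]
opening: 47.3
grasp_force: 8.6
```

Request:
drive_tool(
  deltas=[1,0,0,0,0,1,0,0,0,0,1,0,0,0,0,1,0,0,0,0,1,0,0,0,0],
)

```text
t: 30.32
ee_pos: [544.5, 127.5, 46.7]
ee_rot: [0.003, -0.017, 1.0, 0.0]
force: [5.5, -1.0, 0.5]
opening: 44.6
grasp_force: 25.0
```

Request:
drive_tool(
  deltas=[1,0,0,0,0,1,0,0,0,0,1,0,0,0,0,1,0,0,0,0,1,0,0,0,0],
)

```text
t: 30.95
ee_pos: [544.6, 127.5, 46.7]
ee_rot: [0.003, -0.017, 1.0, 0.0]
force: [5.5, 0.3, 0.3]
opening: 44.7
grasp_force: 25.0
```

Request:
drive_tool(
  deltas=[1,0,0,0,0,1,0,0,0,0,1,0,0,0,0,1,0,0,0,0,1,0,0,0,0],
)

```text
t: 31.58
ee_pos: [544.5, 127.5, 46.7]
ee_rot: [0.003, -0.017, 1.0, 0.0]
force: [5.0, -0.8, 0.5]
opening: 44.5
grasp_force: 25.0
```

Request:
drive_tool(
  deltas=[1,0,0,0,0,-1,0,0,0,0,-1,0,0,0,0,-1,0,0,0,0,-1,0,0,0,0],
)

```text
t: 32.2
ee_pos: [540.4, 127.3, 45.6]
ee_rot: [-0.001, -0.017, 1.0, 0.0]
force: [0.2, -0.1, -0.8]
opening: 81.1
grasp_force: 0.0
```

Request:
drive_tool(
  deltas=[-1,0,0,0,0,-1,0,0,0,0,-1,0,0,0,0,-1,0,0,0,0,-1,0,0,0,0],
)

```text
t: 32.83
ee_pos: [541.8, 126.9, 45.8]
ee_rot: [-0.0, -0.017, 1.0, 0.0]
force: [-0.2, 0.1, -0.2]
opening: 94.2
grasp_force: 0.0
```

```bash
python3 - <<'E'
from h import *
c=camera("top")
for m in masks_of("top","crucible0"):print(m["confidence"],atz(c,m["xy"],21))
r=cv2.imread("pics/top2.png")[:,:,::-1];print(np.abs(r[205:265,222:280].astype(int)-c["pixels"][205:265,222:280]).mean(), np.abs(r[205:265,222:280].astype(int)-c["pixels"][205:265,222:280]).max(2).__gt__(60).sum())
E
```

```text
0.61 [441.7 -63.3]
0.54 [ 445.2 -143.9]
0.53 [ 720.9 -199. ]
0.48 [ 515.1 -145.7]
1.0309386973180077 0
```

Nothing on the plate has moved. Second burst.

Request:
drive_tool(
  deltas=[1,0,0,0,0,1,0,0,0,0,1,0,0,0,0,1,0,0,0,0,1,0,0,0,0],
)

```text
t: 33.55
ee_pos: [543.9, 126.0, 46.1]
ee_rot: [0.002, -0.016, 1.0, -0.0]
force: [4.6, 2.8, -4.0]
opening: 47.6
grasp_force: 8.9
```

Request:
drive_tool(
  deltas=[1,0,0,0,0,1,0,0,0,0,1,0,0,0,0,1,0,0,0,0,1,0,0,0,0],
)

```text
t: 34.17
ee_pos: [543.9, 127.4, 46.1]
ee_rot: [0.002, -0.017, 1.0, 0.0]
force: [5.5, -0.6, -3.6]
opening: 44.7
grasp_force: 25.0
```

Request:
drive_tool(
  deltas=[1,0,0,0,0,1,0,0,0,0,1,0,0,0,0,1,0,0,0,0,1,0,0,0,0],
)

```text
t: 34.8
ee_pos: [543.9, 127.5, 46.1]
ee_rot: [0.002, -0.017, 1.0, 0.0]
force: [5.8, 0.6, -3.5]
opening: 44.7
grasp_force: 25.0
```

Request:
drive_tool(
  deltas=[1,0,0,0,0,1,0,0,0,0,1,0,0,0,0,1,0,0,0,0,1,0,0,0,0],
)

```text
t: 35.42
ee_pos: [544.0, 127.4, 46.1]
ee_rot: [0.002, -0.017, 1.0, 0.0]
force: [6.0, 0.2, -4.0]
opening: 44.6
grasp_force: 25.0
```

Request:
drive_tool(
  deltas=[-1,0,0,0,0,-1,0,0,0,0,-1,0,0,0,0,-1,0,0,0,0,-1,0,0,0,0],
)

```text
t: 36.05
ee_pos: [541.3, 128.3, 45.7]
ee_rot: [-0.0, -0.017, 1.0, 0.001]
force: [0.3, 0.3, 0.1]
opening: 91.2
grasp_force: 0.0
```

Request:
drive_tool(
  deltas=[-1,0,0,0,0,-1,0,0,0,0,-1,0,0,0,0,-1,0,0,0,0],
)

```text
t: 36.55
ee_pos: [541.9, 126.9, 45.9]
ee_rot: [-0.0, -0.017, 1.0, 0.0]
force: [-0.6, -0.4, -0.1]
opening: 93.9
grasp_force: 0.0
```

```bash
python3 - <<'E'
from h import *
plan([(542,126,165,92),(610,40,165,78),(669.5,-20,165,78)])
c=camera("top")
r=cv2.imread("pics/top2.png")[:,:,::-1];print((np.abs(r[205:265,222:280].astype(int)-c["pixels"][205:265,222:280]).max(2)>60).sum())
E
```

```text
at [541.9 126.9  45.9] ya 91.9 t 36.55 open 93.9
(542, 126, 165, 92) -> [-0.0004, -0.0031, -0.3971, -0.0005] mm 119
(610, 40, 165, 78) -> [-0.2165, -0.2944, -0.0, 0.0778] mm 110
(669.5, -20, 165, 78) -> [-0.2356, -0.1544, -0.0, -0.0] mm 84
0
```

Request:
drive_tool(
  deltas=[-1,0,0,-0.2,0,-1,0,0,-0.4,0,-0.2,0,0,-0.4,0],
  squeeze=50,
)

```text
t: 36.98
ee_pos: [545.1, 127.0, 170.2]
ee_rot: [0.004, -0.017, 1.0, 0.001]
force: [0.4, -0.1, -0.4]
opening: 87.0
grasp_force: 0.0
```

Request:
drive_tool(
  deltas=[-0.2,-0.408,-0.505,0,0.078,-0.2,-0.408,-0.505,0,0.078,-0.2,-0.408,-0.505,0,0.078,-0.2,-0.408,-0.505,0,0.078,-0.2,-0.408,-0.505,0,0.078],
)

```text
t: 37.6
ee_pos: [668.3, -20.6, 164.5]
ee_rot: [-0.001, 0.106, 0.994, 0.0]
force: [0.4, 1.5, -0.6]
opening: 56.3
grasp_force: 0.0
```

Request:
drive_tool(
  deltas=[-0.2,0,0,0,0,-0.2,0,0,0,0],
)

```text
t: 37.85
ee_pos: [668.6, -18.4, 165.8]
ee_rot: [-0.0, 0.105, 0.995, 0.001]
force: [-0.9, -0.1, -0.6]
opening: 56.3
grasp_force: 0.0
```

```bash
python3 - <<'E'
from h import *
plan([(669.5,-20,100,78)]);print(get_state()["qpos"].round(2))
E
```

```text
at [668.6 -18.4 165.8] ya 78.0 t 37.85 open 56.3
(669.5, -20, 100, 78) -> [-0.004, -0.0047, 0.2194, -0.0] mm 66
[-0.35  0.77  0.61  1.51 -0.49  1.02  1.76]
```

Request:
drive_tool(
  deltas=[-0.2,-0.004,-0.005,0.12,0,-0.2,-0.004,-0.005,0.219,0,-0.2,-0.004,-0.005,0.219,0,-0.2,-0.004,-0.005,0.219,0],
)

```text
t: 38.35
ee_pos: [670.7, -21.9, 101.4]
ee_rot: [0.001, 0.105, 0.994, -0.0]
force: [0.0, 0.5, 1.0]
opening: 56.4
grasp_force: 0.0
```

Request:
drive_tool(
  deltas=[1,0,0,0,0,1,0,0,0,0,1,0,0,0,0,1,0,0,0,0,1,0,0,0,0],
)

```text
t: 38.98
ee_pos: [670.6, -20.1, 100.3]
ee_rot: [0.0, 0.105, 0.994, 0.001]
force: [1.2, 4.4, 1.6]
opening: 13.4
grasp_force: 50.0
```

Request:
drive_tool(
  deltas=[1,0,0,0,0.06,1,0,0,0,0.12,1,0,0,0,0.17,1,0,0,0,0.22,1,0,0,0,0.27],
)

```text
t: 39.6
ee_pos: [670.4, -20.5, 100.3]
ee_rot: [-0.0, 0.507, 0.862, 0.001]
force: [0.0, 2.7, 1.4]
opening: 13.5
grasp_force: 50.0
```

Request:
drive_tool(
  deltas=[1,0,0,0,0.06,1,0,0,0,0.12,1,0,0,0,0.18,1,0,0,0,0.23,1,0,0,0,0.23],
)

```text
t: 40.22
ee_pos: [670.0, -20.6, 100.3]
ee_rot: [-0.001, 0.777, 0.629, 0.0]
force: [-0.7, 2.8, 4.1]
opening: 13.7
grasp_force: 50.0
```

Request:
drive_tool(
  deltas=[-0.2,0,0,0,0,-0.2,0,0,0,0,-0.2,0,0,-0.12,0,-0.2,0,0,-0.22,0,-0.2,0,0,-0.22,0],
)

```text
t: 40.85
ee_pos: [671.4, -23.8, 168.5]
ee_rot: [0.002, 0.778, 0.628, 0.001]
force: [-0.1, -0.2, -0.0]
opening: 55.8
grasp_force: 0.0
```

```bash
python3 - <<'E'
from h import *
plan([(437.5,-66,80,90)]);print(get_state()["qpos"].round(2))
E
```

```text
at [671.4 -23.8 168.5] ya -12.1 t 40.85 open 55.8
(437.5, -66, 80, 90) -> [-0.3015, -0.7326, 0.295, 0.4325] mm 254
[-0.51  0.91  1.02  1.51 -0.82  1.18  0.44]
```

Request:
drive_tool(
  deltas=[-0.35,-0.3,-0.733,0,-0.28,-0.35,-0.3,-0.733,0,-0.28,-0.35,-0.3,-0.733,0,-0.28,-0.35,-0.3,-0.733,0,-0.28,-0.35,-0.3,-0.733,0,-0.28],
  squeeze=20,
)

```text
t: 41.48
ee_pos: [431.0, -63.9, 165.5]
ee_rot: [-0.002, 0.435, 0.9, 0.0]
force: [0.4, -0.4, 0.7]
opening: 63.5
grasp_force: 0.0
```

Request:
drive_tool(
  deltas=[-0.35,0,0,0.1,-0.287,-0.35,0,0,0.2,-0.287,-0.35,0,0,0.295,-0.287,-0.35,0,0,0.295,-0.287,-0.35,0,0,0.295,-0.287],
)

```text
t: 42.1
ee_pos: [435.0, -64.2, 76.6]
ee_rot: [-0.001, -0.002, 1.0, -0.0]
force: [-0.1, 0.3, -0.7]
opening: 63.1
grasp_force: 0.0
```

Request:
drive_tool(
  deltas=[-0.35,0,0,0,0,-0.35,0,0,0,0],
)

```text
t: 42.35
ee_pos: [435.8, -64.1, 77.4]
ee_rot: [-0.0, 0.002, 1.0, -0.0]
force: [-0.5, -0.5, 0.5]
opening: 63.3
grasp_force: 0.0
```

```bash
python3 - <<'E'
from h import *
plan([(437.5,-66,9.5,90)]);print(get_state()["qpos"].round(2))
c=camera("top")
cv2.imwrite("pics/f.png",cv2.resize(c["pixels"][140:280,60:300,::-1],(0,0),fx=3.3,fy=3.3,interpolation=cv2.INTER_CUBIC))
E
```

```text
at [435.8 -64.1  77.4] ya 89.8 t 42.35 open 63.3
(437.5, -66, 9.5, 90) -> [-0.0058, -0.0064, 0.2262, -0.0012] mm 68
[-0.2   0.6   0.4   2.21 -0.56  0.43  2.23]
```

View pics/f.png

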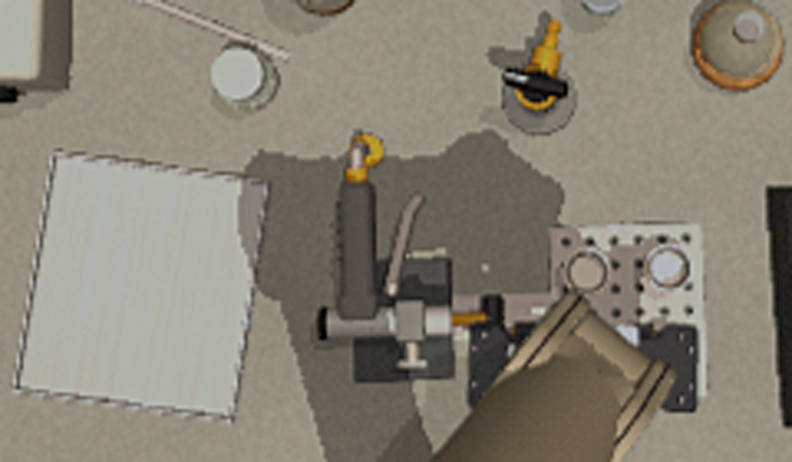

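The tap is shut again (paddle across the outlet at crop px (535,85)), and the trigger at (405,240) is flared out. The tray at (140,285) is empty. I'll start with crucible A.

Request:
drive_tool(
  deltas=[-0.35,-0.005,-0.005,0.1,0,-0.35,-0.005,-0.005,0.2,0,-0.35,-0.005,-0.005,0.226,0,-0.35,-0.005,-0.005,0.226,0,-0.35,-0.005,-0.005,0.226,0],
)

```text
t: 43.02
ee_pos: [438.2, -65.6, 10.6]
ee_rot: [0.001, 0.001, 1.0, -0.0]
force: [0.3, -0.2, -0.2]
opening: 63.4
grasp_force: 0.0
```

Request:
drive_tool(
  deltas=[0.4,0,0,0,0,0.4,0,0,0,0,0.4,0,0,0,0,0.4,0,0,0,0,0.4,0,0,-0.1,0],
)

```text
t: 43.65
ee_pos: [436.3, -65.4, 39.1]
ee_rot: [-0.002, 0.001, 1.0, 0.0]
force: [0.5, -0.4, -1.3]
opening: 42.4
grasp_force: 20.0
```

Request:
drive_tool(
  deltas=[0.4,0,0,-0.2,0,0.4,0,0,-0.27,0,0.4,0,0.2,-0.27,0,0.4,0,0.4,-0.27,0,0.4,0,0.6,-0.27,0],
)

```text
t: 44.28
ee_pos: [437.7, 116.2, 120.9]
ee_rot: [0.0, 0.001, 1.0, 0.0]
force: [0.3, -1.9, -0.9]
opening: 42.2
grasp_force: 20.0
```

Request:
drive_tool(
  deltas=[0.4,0,0.2,0,0,0.4,-0.02,0.4,0,0,0.4,-0.04,0.6,0,0,0.4,-0.057,0.8,0,0,0.4,-0.057,0.883,0,0],
)

```text
t: 44.9
ee_pos: [454.1, 383.9, 120.0]
ee_rot: [-0.0, -0.002, 1.0, 0.0]
force: [0.6, -0.8, -0.4]
opening: 42.4
grasp_force: 20.0
```

Request:
drive_tool(
  deltas=[0.4,0,0,0,0,0.4,0,0,0.1,0,0.4,0,0,0.2,0,0.4,0,0,0.32,0,0.4,0,0,0.32,0],
)

```text
t: 45.52
ee_pos: [453.8, 375.9, 23.0]
ee_rot: [-0.002, 0.002, 1.0, -0.002]
force: [0.4, -0.0, -0.4]
opening: 42.2
grasp_force: 20.0
```

```bash
python3 - <<'E'
from h import *
plan([(454.5,379,8.5,90)]);print(get_state()["qpos"].round(2))
E
```

```text
at [453.8 375.9  23. ] ya 89.8 t 45.52 open 42.2
(454.5, 379, 8.5, 90) -> [-0.0024, 0.0103, 0.0482, -0.0013] mm 15
[-1.06  0.86  0.53  1.83 -0.69  0.64  1.45]
```

Request:
drive_tool(
  deltas=[0.4,0,0,0.03,0,0.4,0,0,0.046,0,0.4,0,0,0.046,0,0.4,0,0,0.046,0,-0.35,0,0,0.046,0],
)

```text
t: 46.15
ee_pos: [455.6, 379.7, 11.5]
ee_rot: [0.0, 0.001, 1.0, 0.0]
force: [0.6, -0.1, 0.2]
opening: 49.3
grasp_force: 0.0
```

Request:
drive_tool(
  deltas=[-0.35,0,0,0,0,-0.35,0,0,0,0,-0.35,0,0,-0.15,0,-0.35,0,0,-0.3,0,-0.35,0,0,-0.37,0],
)

```text
t: 46.78
ee_pos: [456.5, 379.9, 124.6]
ee_rot: [0.001, 0.001, 1.0, 0.001]
force: [-0.3, 0.1, -0.3]
opening: 63.8
grasp_force: 0.0
```

Request:
drive_tool(
  deltas=[-0.35,-0.04,-0.2,0,0,-0.35,-0.08,-0.4,0,0,-0.35,-0.12,-0.6,0,0,-0.35,-0.16,-0.8,0,0,-0.35,-0.19,-1,0,0],
)

```text
t: 47.4
ee_pos: [512.5, 77.4, 122.3]
ee_rot: [0.0, 0.001, 1.0, 0.0]
force: [1.2, 0.3, -0.1]
opening: 63.5
grasp_force: 0.0
```

```bash
python3 - <<'E'
from h import *
plan([(511.7,-65.7,9.5,90)])
c=camera("top")
for m in masks_of("top","crucible0"):print(m["confidence"],atz(c,m["xy"],21))
cv2.imwrite("pics/g.png",cv2.resize(c["pixels"][170:280,60:300,::-1],(0,0),fx=3.3,fy=3.3,interpolation=cv2.INTER_CUBIC))
E
```

```text
at [512.5  77.4 122.3] ya 89.9 t 47.4 open 63.5
(511.7, -65.7, 9.5, 90) -> [0.002, -0.477, 0.376, -0.0004] mm 182
0.73 [510.7 -68.7]
0.66 [ 439.3 -145.4]
0.57 [ 513.8 -138.6]
```

View pics/g.png

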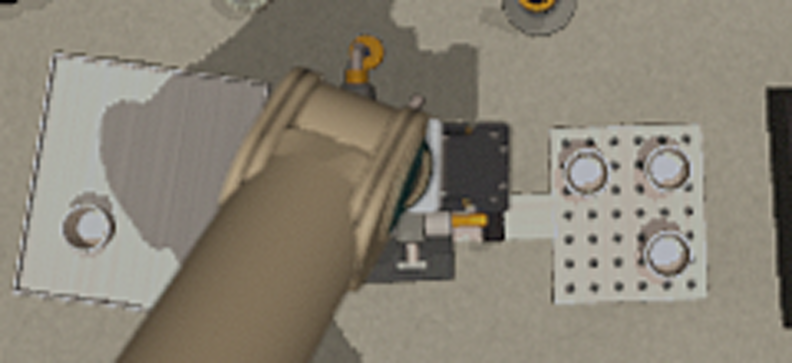

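Crucible A stands in the tray at crop px (90,228). Three are still on the plate at (587,170), (668,167) and (668,252).

Request:
drive_tool(
  deltas=[-0.35,0.002,-0.2,0,0,-0.35,0.002,-0.4,0,0,-0.35,0.002,-0.48,0,0,-0.35,0.002,-0.48,0.12,0,-0.35,0.002,-0.48,0.26,0],
)

```text
t: 48.12
ee_pos: [512.2, -64.7, 43.8]
ee_rot: [0.001, 0.001, 1.0, -0.0]
force: [0.3, -0.2, -1.3]
opening: 63.3
grasp_force: 0.0
```

Request:
drive_tool(
  deltas=[-0.35,0,0,0,0,-0.35,0,0,0,0],
)

```text
t: 48.38
ee_pos: [511.8, -64.8, 45.0]
ee_rot: [0.001, 0.001, 1.0, -0.0]
force: [-0.6, 1.1, -0.2]
opening: 63.4
grasp_force: 0.0
```

Request:
drive_tool(
  deltas=[-0.35,0,-0.003,0.08,0,-0.35,0,-0.003,0.12,0,-0.35,0,-0.003,0.12,0,0.4,0,-0.003,0.12,0,0.4,0,-0.003,0.12,0],
)

```text
t: 49.0
ee_pos: [511.7, -65.6, 8.8]
ee_rot: [0.001, 0.001, 1.0, -0.0]
force: [-0.5, 0.4, -0.1]
opening: 47.2
grasp_force: 0.0
```

Request:
drive_tool(
  deltas=[0.4,0,0,0,0,0.4,0,0,0,0,0.4,0,0,-0.12,0,0.4,0,0,-0.25,0,0.4,0,0,-0.37,0],
)

```text
t: 49.62
ee_pos: [510.7, -65.6, 120.0]
ee_rot: [-0.0, 0.001, 1.0, -0.0]
force: [0.6, 1.1, -1.1]
opening: 42.4
grasp_force: 20.0
```

Request:
drive_tool(
  deltas=[0.4,-0.02,0.2,0,0,0.4,-0.04,0.4,0,0,0.4,-0.06,0.6,0,0,0.4,-0.08,0.8,0,0,0.4,-0.107,0.98,0,0],
)

```text
t: 50.25
ee_pos: [542.9, 230.9, 118.7]
ee_rot: [-0.0, 0.0, 1.0, -0.0]
force: [1.1, -1.1, -0.6]
opening: 42.5
grasp_force: 20.0
```

Request:
drive_tool(
  deltas=[0.4,0,0.2,0,0,0.4,0,0.4,0,0,0.4,0,0.468,0,0,0.4,0,0.468,0.1,0,0.4,0,0.468,0.2,0],
)

```text
t: 50.88
ee_pos: [543.9, 367.9, 58.3]
ee_rot: [0.0, 0.001, 1.0, -0.0]
force: [-0.5, 0.8, -0.5]
opening: 42.2
grasp_force: 20.0
```

Request:
drive_tool(
  deltas=[0.4,0,0,0.1,0,0.4,0,0,0.12,0,0.4,0,0,0.12,0],
)

```text
t: 51.25
ee_pos: [544.2, 368.0, 23.3]
ee_rot: [0.0, 0.001, 1.0, -0.0]
force: [0.1, -0.4, -0.0]
opening: 42.5
grasp_force: 20.0
```

Request:
drive_tool(
  deltas=[0.4,0,0,0.03,0,0.4,0,0,0.05,0,0.4,0,0,0.05,0,0.4,0,0,0.05,0,-0.35,0,0,0.05,0],
)

```text
t: 51.88
ee_pos: [544.0, 368.9, 8.3]
ee_rot: [0.0, 0.001, 1.0, 0.0]
force: [-0.2, 0.4, 0.1]
opening: 49.5
grasp_force: 0.0
```

Request:
drive_tool(
  deltas=[-0.35,0,0,0,0,-0.35,0,0,0,0,-0.35,0,0,-0.15,0,-0.35,0,0,-0.3,0,-0.35,0,0,-0.37,0],
)

```text
t: 52.5
ee_pos: [545.1, 369.2, 121.6]
ee_rot: [0.001, 0.001, 1.0, 0.001]
force: [-0.1, 0.7, -0.5]
opening: 63.5
grasp_force: 0.0
```

Request:
drive_tool(
  deltas=[-0.35,0.04,-0.2,0,0,-0.35,0.08,-0.4,0,0,-0.35,0.12,-0.6,0,0,-0.35,0.16,-0.8,0,0,-0.35,0.2,-0.99,0,0],
)

```text
t: 53.12
ee_pos: [482.5, 70.0, 118.7]
ee_rot: [-0.0, 0.001, 1.0, -0.0]
force: [0.4, -0.5, 0.1]
opening: 63.3
grasp_force: 0.0
```

Request:
drive_tool(
  deltas=[-0.35,0.05,-0.2,0,0,-0.35,0.1,-0.4,0,0,-0.35,0.153,-0.6,0,0,-0.35,0.153,-0.7,0,0,-0.35,0.153,-0.7,0.1,0],
)

```text
t: 53.75
ee_pos: [438.4, -141.7, 89.8]
ee_rot: [0.002, 0.003, 1.0, -0.001]
force: [0.6, 0.4, -0.2]
opening: 63.2
grasp_force: 0.0
```

Request:
drive_tool(
  deltas=[-0.35,0,0,0.1,0,-0.35,0,0,0.15,0,-0.35,0,0,0.15,0,-0.35,0,0,0.15,0],
)

```text
t: 54.25
ee_pos: [437.3, -138.2, 44.3]
ee_rot: [0.0, 0.001, 1.0, -0.0]
force: [-0.4, -0.3, 0.3]
opening: 63.5
grasp_force: 0.0
```

```bash
python3 - <<'E'
from h import *
plan([(438,-139,9.5,90)])
c=camera("top")
for m in masks_of("top","crucible0"):print(m["confidence"],atz(c,m["xy"],21))
cv2.imwrite("pics/h.png",cv2.resize(c["pixels"][170:280,60:300,::-1],(0,0),fx=3.3,fy=3.3,interpolation=cv2.INTER_CUBIC))
E
```

```text
at [ 437.3 -138.2   44.3] ya 89.9 t 54.25 open 63.5
(438, -139, 9.5, 90) -> [-0.0023, -0.0027, 0.116, -0.0005] mm 35
0.75 [545.9 368.1]
0.68 [ 511.2 -139.8]
0.49 [455.2 381.8]
0.19 [674.3 -24.2]
```

View pics/h.png

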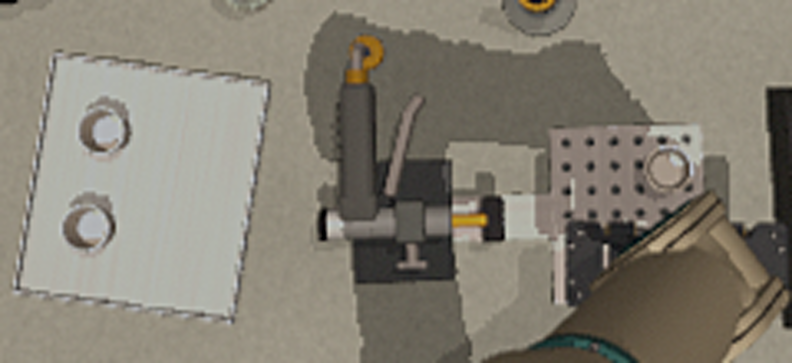

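Two crucibles stand in the tray at crop px (104,130) and (90,228). D is at (667,167) and B is under the gripper.

Request:
drive_tool(
  deltas=[-0.35,-0.002,-0.003,0.08,0,-0.35,-0.002,-0.003,0.118,0,-0.35,-0.002,-0.003,0.118,0,0.4,-0.002,-0.003,0.118,0,0.4,-0.002,-0.003,0.118,0],
)

```text
t: 54.98
ee_pos: [438.2, -139.1, 9.2]
ee_rot: [0.0, 0.001, 1.0, -0.0]
force: [-0.1, -1.0, -0.2]
opening: 46.8
grasp_force: 0.0
```

Request:
drive_tool(
  deltas=[0.4,0,0,0,0,0.4,0,0,0,0,0.4,0,0,-0.12,0,0.4,0,0,-0.25,0,0.4,0,0,-0.37,0],
)

```text
t: 55.6
ee_pos: [437.5, -138.8, 120.7]
ee_rot: [-0.0, 0.001, 1.0, 0.0]
force: [-0.2, 0.5, -1.1]
opening: 43.0
grasp_force: 20.0
```

Request:
drive_tool(
  deltas=[0.4,0,0.2,0,0,0.4,-0.01,0.4,0,0,0.4,-0.02,0.6,0,0,0.4,-0.027,0.8,0,0,0.4,-0.027,0.98,0,0],
)

```text
t: 56.22
ee_pos: [446.0, 157.4, 119.6]
ee_rot: [-0.0, 0.0, 1.0, 0.0]
force: [0.3, -0.3, -0.6]
opening: 42.7
grasp_force: 20.0
```

Request:
drive_tool(
  deltas=[0.4,0,0.2,0,0,0.4,0,0.4,0,0,0.4,0,0.493,0,0,0.4,0,0.493,0.1,0,0.4,0,0.493,0.2,0],
)

```text
t: 56.85
ee_pos: [446.1, 303.7, 58.8]
ee_rot: [0.0, -0.0, 1.0, 0.0]
force: [0.8, 1.2, -0.5]
opening: 42.9
grasp_force: 20.0
```

Request:
drive_tool(
  deltas=[0.4,0,0,0.1,0,0.4,0,0,0.12,0,0.4,0,0,0.12,0],
)

```text
t: 57.22
ee_pos: [446.7, 302.7, 23.8]
ee_rot: [-0.0, 0.001, 1.0, -0.0]
force: [-0.2, -0.2, -0.9]
opening: 42.7
grasp_force: 20.0
```

Request:
drive_tool(
  deltas=[0.4,0,0,0.03,0,0.4,0,0,0.051,0,0.4,0,0,0.051,0,0.4,0,0,0.051,0,-0.35,0,0,0.051,0],
)

```text
t: 57.85
ee_pos: [446.7, 302.9, 8.6]
ee_rot: [0.0, 0.001, 1.0, 0.0]
force: [0.2, -0.5, 0.2]
opening: 49.5
grasp_force: 0.0
```

Request:
drive_tool(
  deltas=[-0.35,0,0,0,0,-0.35,0,0,0,0,-0.35,0,0,-0.15,0,-0.35,0,0,-0.3,0,-0.35,0,0,-0.37,0],
)

```text
t: 58.48
ee_pos: [447.5, 303.3, 121.6]
ee_rot: [0.001, 0.001, 1.0, 0.001]
force: [0.2, 0.3, 0.2]
opening: 63.7
grasp_force: 0.0
```

Request:
drive_tool(
  deltas=[-0.35,-0.03,-0.2,0,0,-0.35,-0.06,-0.4,0,0,-0.35,-0.09,-0.6,0,0,-0.35,-0.12,-0.8,0,0,-0.35,-0.15,-0.98,0,0],
)

```text
t: 59.1
ee_pos: [491.3, 6.6, 119.6]
ee_rot: [0.0, 0.001, 1.0, -0.0]
force: [0.4, -0.4, 0.3]
opening: 63.3
grasp_force: 0.0
```

Request:
drive_tool(
  deltas=[-0.35,-0.04,-0.2,0,0,-0.35,-0.072,-0.4,0,0,-0.35,-0.072,-0.493,0,0,-0.35,-0.072,-0.493,0.1,0,-0.35,-0.072,-0.493,0.2,0],
)

```text
t: 59.72
ee_pos: [512.8, -139.8, 59.0]
ee_rot: [0.001, 0.001, 1.0, -0.0]
force: [0.9, 0.7, 0.3]
opening: 63.2
grasp_force: 0.0
```

Request:
drive_tool(
  deltas=[-0.35,0,0,0.05,0,-0.35,0,0,0.05,0,-0.35,0,0,0.05,0],
)

```text
t: 60.1
ee_pos: [513.2, -139.4, 45.2]
ee_rot: [0.001, 0.001, 1.0, -0.0]
force: [0.3, -0.4, 0.5]
opening: 63.5
grasp_force: 0.0
```

```bash
python3 - <<'E'
from h import *
plan([(513,-139,9.5,90)])
c=camera("top")
for m in masks_of("top","crucible0"):print(m["confidence"],atz(c,m["xy"],21))
cv2.imwrite("pics/i.png",cv2.resize(c["pixels"][170:280,60:300,::-1],(0,0),fx=3.3,fy=3.3,interpolation=cv2.INTER_CUBIC))
E
```

```text
at [ 513.2 -139.4   45.2] ya 89.9 t 60.1 open 63.5
(513, -139, 9.5, 90) -> [0.0006, 0.0012, 0.1189, -0.0004] mm 36
0.75 [447. 300.]
0.56 [518.1 388.8]
0.5 [456.1 384.8]
```

View pics/i.png

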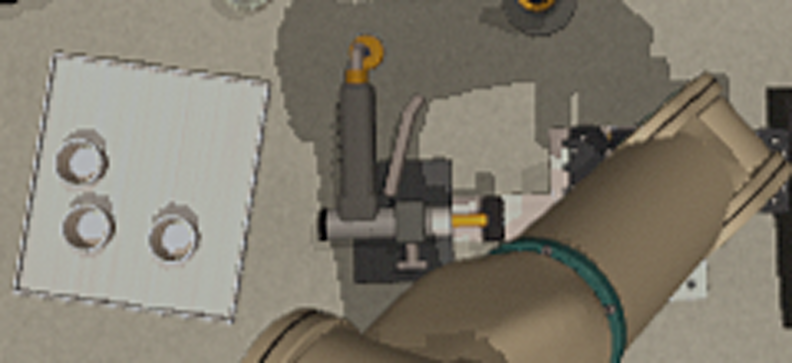

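Crucible C was knocked aside within the tray. It's still upright and inside, at crop px (82,160), about (518,388) mm. Slot T2 is free, so D goes there.

Request:
drive_tool(
  deltas=[-0.35,0,0,0.08,0,-0.35,0,0,0.12,0,-0.35,0,0,0.12,0,0.4,0,0,0.12,0,0.4,0,0,0.12,0],
)

```text
t: 60.82
ee_pos: [513.0, -139.2, 8.9]
ee_rot: [0.0, 0.001, 1.0, -0.0]
force: [-0.1, 0.1, 0.2]
opening: 46.9
grasp_force: 0.0
```

Request:
drive_tool(
  deltas=[0.4,0,0,0,0,0.4,0,0,0,0,0.4,0,0,-0.12,0,0.4,0,0,-0.25,0,0.4,0,0,-0.37,0],
)

```text
t: 61.45
ee_pos: [512.2, -139.0, 120.4]
ee_rot: [-0.0, 0.001, 1.0, -0.0]
force: [0.9, 0.3, 0.0]
opening: 41.8
grasp_force: 20.0
```

Request:
drive_tool(
  deltas=[0.4,-0.02,0.2,0,0,0.4,-0.04,0.4,0,0,0.4,-0.06,0.6,0,0,0.4,-0.075,0.8,0,0,0.4,-0.075,0.98,0,0],
)

```text
t: 62.08
ee_pos: [535.3, 157.4, 119.1]
ee_rot: [-0.0, 0.0, 1.0, 0.0]
force: [0.8, -0.6, -0.4]
opening: 41.7
grasp_force: 20.0
```

Request:
drive_tool(
  deltas=[0.4,0,0.2,0,0,0.4,0,0.4,0,0,0.4,0,0.46,0,0,0.4,0,0.46,0.1,0,0.4,0,0.46,0.2,0],
)

```text
t: 62.7
ee_pos: [535.8, 292.2, 58.7]
ee_rot: [0.0, 0.001, 1.0, -0.0]
force: [0.2, -0.1, -1.3]
opening: 41.8
grasp_force: 20.0
```

Request:
drive_tool(
  deltas=[0.4,0,0,0.1,0,0.4,0,0,0.12,0,0.4,0,0,0.12,0],
)

```text
t: 63.08
ee_pos: [536.0, 292.0, 23.6]
ee_rot: [0.0, 0.001, 1.0, -0.0]
force: [0.8, -0.2, -0.7]
opening: 42.0
grasp_force: 20.0
```

Request:
drive_tool(
  deltas=[0.4,0,0,0.03,0,0.4,0,0,0.051,0,0.4,0,0,0.051,0,0.4,0,0,0.051,0,-0.35,0,0,0.051,0],
)

```text
t: 63.7
ee_pos: [535.8, 293.0, 8.3]
ee_rot: [0.0, 0.001, 1.0, 0.0]
force: [-0.3, -0.7, 0.2]
opening: 48.6
grasp_force: 0.0
```

Request:
drive_tool(
  deltas=[-0.35,0,0,0,0,-0.35,0,0,0,0,-0.35,0,0,-0.15,0,-0.35,0,0,-0.3,0,-0.35,0,0,-0.5,0],
)

```text
t: 64.32
ee_pos: [534.7, 292.6, 158.7]
ee_rot: [-0.001, 0.001, 1.0, -0.001]
force: [0.7, 1.3, -0.1]
opening: 63.7
grasp_force: 0.0
```

Request:
drive_tool(
  deltas=[-0.35,0,-0.3,0,0,-0.35,0,-0.6,0,0,-0.35,0,-0.98,0,0,-0.35,0,-0.98,0,0,-0.35,0,-0.98,0,0],
)

```text
t: 64.95
ee_pos: [535.0, -4.4, 158.5]
ee_rot: [0.0, 0.002, 1.0, -0.0]
force: [0.9, 0.1, 0.2]
opening: 63.1
grasp_force: 0.0
```

Request:
drive_tool(
  deltas=[-0.35,0,-0.3,0,0,-0.35,0,-0.4,0,0,-0.35,0,-0.4,0,0,-0.35,0,-0.4,0,0],
)

```text
t: 65.45
ee_pos: [535.0, -120.4, 157.9]
ee_rot: [-0.0, 0.001, 1.0, 0.001]
force: [-0.0, 0.3, -0.6]
opening: 63.8
grasp_force: 0.0
```

```bash
python3 - <<'E'
from h import *
plan([])
c=camera("top")
for m in masks_of("top","crucible0"):print(m["confidence"],atz(c,m["xy"],21))
s=camera("scene")
a=cv2.resize(c["pixels"][100:280,60:300,::-1],(0,0),fx=2.2,fy=2.2,interpolation=cv2.INTER_CUBIC)
b=cv2.resize(s["pixels"][130:230,240:400,::-1],(528,200),interpolation=cv2.INTER_CUBIC)
cv2.imwrite("pics/j.png",np.vstack([a,b]))
E
```

```text
at [ 535.  -120.4  157.9] ya 89.9 t 65.45 open 63.8
0.74 [535.7 301.4]
0.63 [512.2 385.9]
0.54 [452.6 380.2]
0.52 [452.3 299.6]
```

View pics/j.png

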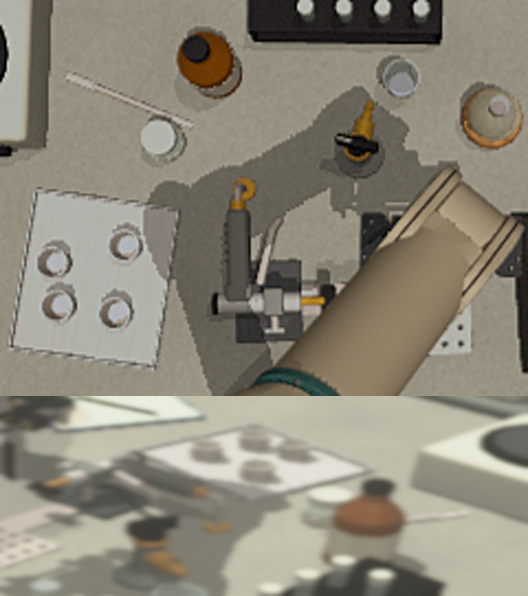

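All four crucibles stand upright in the tray at px (55,262), (125,243), (58,305) and (117,311). The tap is shut, the trigger is released and the arm is clear, so I'm handing in.

```bash
python3 -c "
from station import *
print(finish_job())"
```

```text
the job is handed in; nothing more can be done
None
```

I handed the job in at 65 s with all the steps carried out: both bursts given with all four crucibles on the plate, then the tap shut and all four upright in the tray. One crucible was knocked aside in the tray but stayed upright inside it. `finish_job()` returned no verdict, so I can't confirm a pass.

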